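Clamp an in-line gas filter to its bench bracket with two U-bolts

TASK

Mount the steel gas filter on the bench bracket: lay it in the two black V-saddles with its hexagonal end caps outside them, then take the two U-bolts that match the bracket's holes from the rail and lower one over the filter at each saddle, both legs through the pair of holes, until its bend rests on the filter, ready for the nuts to be run on from below. Leave the wider U-bolt hanging on the rail, and do not shift or tip the bottles and glassware standing about.

Things in the scene. Friction and masses are not known exactly. Their poses are not given: they have to be found in the camera images.
- bracket: Fixed aluminium bench bracket, place and yaw vary. Top plate 90 (x) x 160 (y) x 6 mm, upper face 75 mm above the worktop, on a leg plate at each y end, open below. Two black V-saddles on it, 42 mm either side of the middle in y (37 mm in x, 20 mm in y, flange 32 mm; tops 20 mm above the plate). Origin: centre of its footprint on the worktop; y along the line of saddles, x across, z up.
- saddle_left (a point): Point on the axis of a filter lying in the bracket's +y saddle: 106 mm above the worktop, 31 mm above the plate. The saddle's two through holes, 11 mm in diameter, lie 25 mm either side of it in x (50 mm between centres). Axes as the bracket's.
- saddle_right (a point): The same point for the bracket's -y saddle, which has the same pair of holes; 84 mm from saddle_left.
- filter_mid (a point): Centre of the loose steel gas filter (0.3 to 0.65 kg). y: its axis. Round body 38 mm in diameter, 124 mm long, between hexagonal caps (46 mm across flats, 22 mm long) with a small nut and stub; 198 mm over all, ends alike, either way round is right. It lies on cap flats on the worktop, centre 23 mm up, and does not roll. In the saddles: centre 106 mm up, the caps leave 10 mm play along y either way.
- ubolt_1_crown (a point): Loose U-bolt of 8 mm round steel bar that fits: legs 50 mm apart between centres (58 mm outside), 93 mm high, 0.1 kg. Point: middle of the bend on the bar's centre line, 89 mm above the leg tips; z up, x from leg to leg, y across the U. Bend: half circle centred 25 mm below the point; legs straight below that. Hangs astride the rail, point 119 mm up; fully down on the filter about 129 mm up.
- ubolt_2_crown (a point): The second U-bolt that fits, identical to ubolt_1; either may go to either saddle. Both can be gripped across the outer sides of the legs (58 mm, along x, just below the bend) or on the bend (8 mm, along y); rail or filter touch the bend's underside.
- ubolt_wide_crown (a point): A wider U-bolt of the same bar that does not fit: legs 66 mm apart between centres (74 mm outside), 101 mm high. Middle of its bend, as above, also 119 mm up. It stays on the rail.
- rail: Grey fixed hanging stand, place and yaw vary: base 80 (x) x 196 (y) x 8 mm, two end plates 50 mm wide and up to 127 mm high at y = +-90 mm, carrying a level steel tube 32 mm in diameter along y. Three U-bolts hang on it near y = -60, 0, +60 mm in any order, their planes about across it. Origin: centre of its footprint on the worktop.
- rail_top (a point): Middle of the rail tube's upper side, 115 mm above the worktop.
- bottle_big_mid (a point): Bystander: clear reagent bottle with a red cap, 62 mm in diameter, 151 mm high, standing at one end of the bracket; point 75 mm up in its middle. Must stay.
- bottle_small_mid (a point): Bystander: small brown reagent bottle with a white cap, 43 mm in diameter, 96 mm high, at the bracket's other end; point 48 mm up. Must stay.
- beaker_mid (a point): Bystander: glass beaker 73 x 79 mm, 92 mm high, close behind the bracket; point 46 mm up. Must stay.
- cylinder_mid (a point): Bystander: slim measuring cylinder on a blue hexagonal foot (62 mm), 195 mm high, behind the bracket; point 98 mm up. Must stay.

How it is judged:
On the way, in this order (a step that is already met when the one before it is completed fails the run):
1. the filter lies in both V-saddles (x of filter_mid in the frame of bracket between -0.004 and 0.004 m and y of filter_mid in the frame of bracket between -0.014 and 0.014 m and z of filter_mid in the frame of bracket between 0.102 and 0.109 m and angle between the y axis of filter_mid and the y axis of bracket, either way round below 0.06 rad), for 0.2 s.
2. a fitting U-bolt is home over the filter at one saddle, both legs through the holes (all of step 1 and ((horizontal distance between ubolt_1_crown and saddle_left below 0.008 m and z of ubolt_1_crown in the frame of bracket between 0.12 and 0.134 m and angle between ubolt_1_crown's own z axis and vertical below 0.12 rad and angle between the x axis of ubolt_1_crown and the x axis of bracket, either way round below 0.12 rad) or (horizontal distance between ubolt_1_crown and saddle_right below 0.008 m and z of ubolt_1_crown in the frame of bracket between 0.12 and 0.134 m and angle between ubolt_1_crown's own z axis and vertical below 0.12 rad and angle between the x axis of ubolt_1_crown and the x axis of bracket, either way round below 0.12 rad) or (horizontal distance between ubolt_2_crown and saddle_left below 0.008 m and z of ubolt_2_crown in the frame of bracket between 0.12 and 0.134 m and angle between ubolt_2_crown's own z axis and vertical below 0.12 rad and angle between the x axis of ubolt_2_crown and the x axis of bracket, either way round below 0.12 rad) or (horizontal distance between ubolt_2_crown and saddle_right below 0.008 m and z of ubolt_2_crown in the frame of bracket between 0.12 and 0.134 m and angle between ubolt_2_crown's own z axis and vertical below 0.12 rad and angle between the x axis of ubolt_2_crown and the x axis of bracket, either way round below 0.12 rad))), for 0.2 s.
At the end, for the whole second after the job is handed in: Filter in both saddles (4 mm across, 14 mm along, 3 degrees); a fitting U-bolt at each saddle, both legs through, bend down on the filter (within 8 mm of the saddle, upright and in line within 7 degrees, bend centre under 134 mm high); wide U-bolt on the rail; all at rest (all of step 1 and (((horizontal distance between ubolt_1_crown and saddle_left below 0.008 m and z of ubolt_1_crown in the frame of bracket between 0.12 and 0.134 m and angle between ubolt_1_crown's own z axis and vertical below 0.12 rad and angle between the x axis of ubolt_1_crown and the x axis of bracket, either way round below 0.12 rad) and (horizontal distance between ubolt_2_crown and saddle_right below 0.008 m and z of ubolt_2_crown in the frame of bracket between 0.12 and 0.134 m and angle between ubolt_2_crown's own z axis and vertical below 0.12 rad and angle between the x axis of ubolt_2_crown and the x axis of bracket, either way round below 0.12 rad)) or ((horizontal distance between ubolt_1_crown and saddle_right below 0.008 m and z of ubolt_1_crown in the frame of bracket between 0.12 and 0.134 m and angle between ubolt_1_crown's own z axis and vertical below 0.12 rad and angle between the x axis of ubolt_1_crown and the x axis of bracket, either way round below 0.12 rad) and (horizontal distance between ubolt_2_crown and saddle_left below 0.008 m and z of ubolt_2_crown in the frame of bracket between 0.12 and 0.134 m and angle between ubolt_2_crown's own z axis and vertical below 0.12 rad and angle between the x axis of ubolt_2_crown and the x axis of bracket, either way round below 0.12 rad))) and distance between ubolt_wide_crown and rail_top below 0.085 m and z of ubolt_wide_crown in the frame of rail between 0.112 and 0.126 m and linear speed of each of filter, ubolt_1, ubolt_2, ubolt_wide below 0.02 m/s); the robot touches nothing.
It fails at once if the red-capped bottle is shifted by more than 25 mm or tipped (distance of bottle_big_mid from where it was at the start of the episode above 0.025 m or angle between bottle_big_mid's own z axis and vertical above 0.35 rad).
It fails at once if the small bottle is shifted by more than 25 mm or tipped (distance of bottle_small_mid from where it was at the start of the episode above 0.025 m or angle between bottle_small_mid's own z axis and vertical above 0.35 rad).
It fails at once if the beaker is shifted by more than 25 mm or tipped (distance of beaker_mid from where it was at the start of the episode above 0.025 m or angle between beaker_mid's own z axis and vertical above 0.35 rad).
It fails at once if the measuring cylinder is shifted by more than 25 mm or tipped (distance of cylinder_mid from where it was at the start of the episode above 0.025 m or angle between cylinder_mid's own z axis and vertical above 0.35 rad).
It also fails if it takes over 72 s, if anything falls off the work surface, if the arm or the gripper's body presses on something with over 40 N, if the wrist force passes 120 N, or if a joint passes its speed limit or range.

ROBOT

A 6-joint arm with a two-finger parallel gripper is mounted at the origin on a cart in front of the work surface, level with it; the furniture and walls round the work are solid. World frame = base frame: x ahead of the robot, y to its left, z up, the work surface at z = 0. Lengths are in m, angles in rad, forces in N, time in s.
With the tool pointing down it reaches from about 0.325 to 0.875 m from the base axis. Payload 4.4 kg.
Tool frame: the origin (TCP) lies midway between the tips of the shut fingers; the grasp point (between the pads) lies 19 mm behind it (hold_point_z is the distance from the TCP to the grasp point, in m); x points along the fingers, z is the direction in which the jaws open and shut, and the axes are right-handed (so a half turn about x gives the same grasp; the last joint's range is limited). The gripper opens to 85 mm and grips with 20 to 120 N. Pads are 22 mm wide; open, the fingers measure 114 mm over their backs; the gripper's body (76 mm by 85 mm) begins 54 mm behind the grasp point. The pads swing forward as they close: fully open they stand 13 mm farther back than shut.
Start: joints at [1.006, 0.207, 1.542, -0, 1.393, -0.15], TCP at [0.231, 0.526, 0.231] pointing down, gripper open.
Joint ranges: [-2.73, 2.73], [-0.86, 2.22], [0.23, 2.46], [-1.11, 4.25], [0.08, 2.63], [-2.82, 2.82]. Speed limits (rad/s): [2.79, 2.79, 3.14, 3.14, 3.14, 3.14].

INTERFACE

Orientations are given as a unit quaternion [x, y, z, w].
In Python, from station import observe, get_image, close_job, hold_point_z gives the robot as it stands.
- The arm moves only by the shell command python3 -m crank 'ROWS'. ROWS is JSON, a list that holds one entry, the list of rows, each a list of 5 numbers: the shift along the tool's x, y, z in m, then the turn about the tool's x in degrees, then the closure, from 0 (fully open) to 1 (shut). A call has 1 to 20 rows; each row is the pose to reach, as a shift and turn from the pose measured when the call began, along the tool's axes at that moment; what a row does not reach only later rows make up. A row lasts 1/8 s, in which the tool goes at most 62.5 mm and 10.7 degrees, less where a joint would pass 70% of its speed; a pose out of reach is approached as far as the arm can. A call with a gripper value outside its range is refused whole. The fingers move at their own pace and stop on an object; the grip force is fixed at half the most. Time passes only in rows, so rows that repeat a pose let the fingers close. It gives the time, the measured TCP pose, the force and the opening at its end, in the units of the state.
- observe(): the state, without advancing time (a new reading comes with each control period).
- get_image(name): name is "scene" or "top"; returns a dict with "frame" (384x512x3 uint8, red, green, blue), "depth" (384x512 float32, m along the optical axis (not along the pixel's ray), 0 where there is no reading), "camera_matrix" (3x3 intrinsics, pixels), "distortion" ([k1, k2, p1, p2, k3] as OpenCV has them; the pictures are not rectified), "position" and "rotation" of the camera in the world. Camera axes: x right, y up, looking along -z (the intrinsics and any distortion apply to the point x, -y, -z); pixel columns grow to the right and rows downward; lengths in m; the calibration is good to about 2 mm. A picture is of the moment at which its call begins.
- close_job(): hands the job in, once; it reports no verdict.
The state is a dict: "time": time; "joint_pos": joint angles; "qd": joint speeds; "joint_torque": joint torques, N m; "eef_pos": TCP position; "tcp_rot": TCP orientation; "ft_force": force on the tool from outside, world axes, zero at the start; "torque": the same for the moment, N m; "grip_width": opening from 0.0 (shut) to 1.0 (fully open).
Only numpy, scipy, OpenCV 4.12 (cv2) and the standard library are available. Lean on these libraries where they do the work, as an engineer would, in place of code of your own. Each camera call takes 0.05 s, during which the arm holds its last target.

## Working session

There is one attempt and no reset: what is moved stays moved. The work goes in short steps, Python scripts to look and compute and a shell command to move; the robot and the scene stay as the last step left them, time stands still between calls to the robot, and variables do not carry over. Pictures are saved under pics/ and viewed, and the job is handed in when it is done.

```bash
ls; mkdir -p pics; python3 - <<'E'
from station import observe,get_image,hold_point_z
import cv2
o=observe();print(o);print(hold_point_z)
for n in("scene","top"):
    d=get_image(n);cv2.imwrite(f"pics/{n}0.png",d["frame"][:,:,::-1]);print(n,d["camera_matrix"],d["distortion"],d["position"],d["rotation"])
    import pickle;pickle.dump(d,open(f"{n}0.pkl","wb"))
E
```

```text
pics
{'time': 0.0, 'joint_pos': array([ 1.00646658e+00,  2.07445075e-01,  1.54298915e+00, -4.61139587e-05,
        1.39349901e+00, -1.50533256e-01]), 'qd': array([ 0.00057654,  0.00179482,  0.00173809, -0.00067858,  0.00192975,
        0.0008307 ]), 'joint_torque': array([ 6.67349177e-04, -3.83033073e+01, -2.91595924e+01, -7.87606064e-05,
        1.07136107e-02,  3.00690920e-05]), 'eef_pos': array([0.23082242, 0.52578973, 0.23009484]), 'tcp_rot': array([-0.38698395,  0.59279328,  0.38626788,  0.59130083]), 'ft_force': array([-0.18021223, -1.10969284,  0.23757981]), 'torque': array([-0.0077624 ,  0.00036073, -0.0060679 ]), 'grip_width': 1.001670182222447}
0.0187
scene [[384.64932575   0.         257.04959783]
 [  0.         384.64932575 188.37978787]
 [  0.           0.           1.        ]] [-0.08918818  0.          0.          0.          0.        ] [-0.22652471 -0.46949753  0.62069867] [ 0.43436063 -0.25039505 -0.41461642  0.75942503]
top [[391.28208456   0.         259.44575947]
 [  0.         391.28208456 192.17416814]
 [  0.           0.           1.        ]] [-0.03331711  0.          0.          0.          0.        ] [ 0.47466522 -0.01447952  1.24030011] [-0.0174671   0.01545245  0.71203309 -0.70175851]
```

View pics/scene0.png

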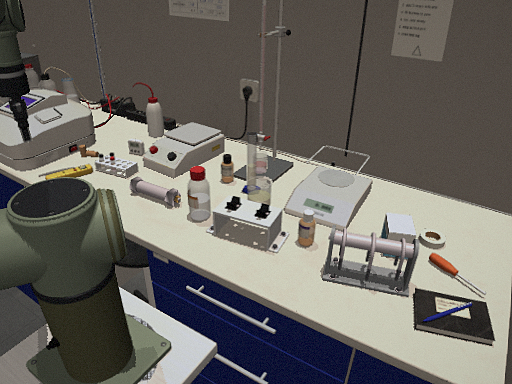

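View pics/top0.png

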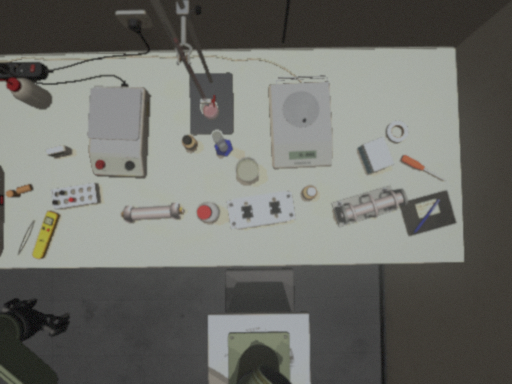

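```bash
cat > h.py <<'E'
import numpy as np,cv2,pickle
from scipy.spatial.transform import Rotation as R
from station import observe,get_image,hold_point_z
def snap(n,tag):
    d=get_image(n);pickle.dump(d,open(f"{n}{tag}.pkl","wb"));cv2.imwrite(f"pics/{n}{tag}.png",d["frame"][:,:,::-1]);return d
def load(n,tag):return pickle.load(open(f"{n}{tag}.pkl","rb"))
def rays(d,uv):
    p=cv2.undistortPoints(np.asarray(uv,float).reshape(-1,1,2),d["camera_matrix"],np.array(d["distortion"])).reshape(-1,2)
    c=np.c_[p[:,0],-p[:,1],-np.ones(len(p))]
    return R.from_quat(d["rotation"]).apply(c)
def onplane(d,uv,z):
    r=rays(d,uv);o=np.array(d["position"]);return o+r*((z-o[2])/r[:,2])[:,None]
def cloud(d):
    h,w=d["depth"].shape;u,v=np.meshgrid(np.arange(w),np.arange(h))
    uv=np.c_[u.ravel(),v.ravel()];P=np.array(d["position"])+rays(d,uv)*d["depth"].ravel()[:,None]
    P[d["depth"].ravel()==0]=np.nan
    return P.reshape(h,w,3)
def proj(d,P):
    Pc=R.from_quat(d["rotation"]).inv().apply(np.atleast_2d(P)-np.array(d["position"]))*[1,-1,-1]
    return cv2.projectPoints(Pc,np.zeros(3),np.zeros(3),d["camera_matrix"],np.array(d["distortion"]))[0].reshape(-1,2)
def crop(d,u0,v0,u1,v1,s,fn):
    im=cv2.resize(d["frame"][v0:v1,u0:u1,::-1],None,fx=s,fy=s,interpolation=cv2.INTER_CUBIC);cv2.imwrite(fn,im)
E
python3 - <<'E'
from h import *
t=load("top",0);s=load("scene",0)
crop(t,110,160,310,240,4,"pics/t_a.png");crop(t,300,160,460,240,5,"pics/t_b.png")
crop(s,120,130,320,260,4,"pics/s_a.png");crop(s,290,200,440,300,5,"pics/s_b.png")
for d in(t,s):
    C=cloud(d);m=np.isfinite(C[...,0]);z=C[...,2]
    print(np.nanmedian(z[(abs(z)<.02)]))
# bracket top
C=cloud(t);z=C[...,2]
for nm,(a,b,lo,hi) in dict(br=((215,190),(310,230),.065,.085),fil=((115,195),(195,225),.03,.06),rail=((325,180),(410,230),.1,.13),big=((190,195),(225,225),.12,.17),small=((300,180),(322,202),.08,.11),beaker=((232,155),(262,187),.03,.1),cyl=((205,125),(235,160),.01,.21)).items():
    P=C[a[1]:b[1],a[0]:b[0]].reshape(-1,3);P=P[(P[:,2]>lo)&(P[:,2]<hi)]
    r=cv2.minAreaRect((P[:,:2]*1000).astype(np.float32));print(nm,len(P),np.median(P,0).round(4),r)
E
```

```text
-0.0004024523774495137
-0.00014856982817301745
br 1519 [ 0.4778 -0.0154  0.0743] ((477.5495910644531, -19.499908447265625), (90.03949737548828, 287.8018798828125), 7.934647560119629)
fil 664 [0.4723 0.3236 0.0394] ((473.18603515625, 323.738525390625), (44.3872184753418, 184.7916717529297), 2.795966148376465)
rail 853 [ 0.4846 -0.3401  0.1132] ((483.4873962402344, -339.8172912597656), (63.865379333496094, 191.470703125), 11.986576080322266)
big 190 [0.4723 0.1431 0.1497] ((472.11663818359375, 144.24371337890625), (39.92994689941406, 40.60348129272461), 50.802337646484375)
small 71 [ 0.5266 -0.163   0.0946] ((527.9120483398438, -162.8233642578125), (23.794448852539062, 26.318180084228516), 88.16350555419922)
beaker 503 [0.6021 0.0256 0.0453] ((599.0324096679688, 24.2005558013916), (71.03866577148438, 69.2231674194336), 89.60682678222656)
cyl 383 [0.6892 0.1025 0.0735] ((699.6290893554688, 114.73651123046875), (88.9959716796875, 95.89225769042969), 88.9189682006836)
```

View pics/t_a.png

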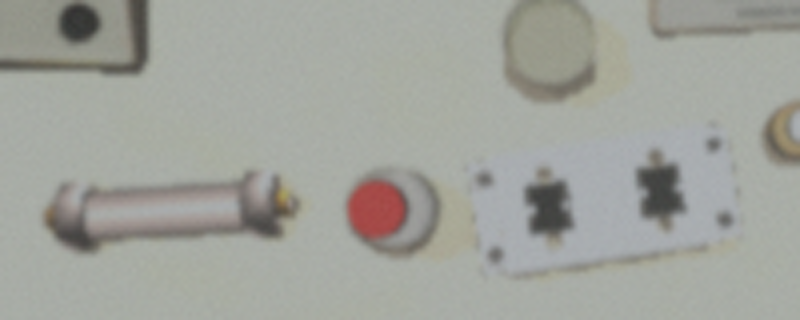

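View pics/t_b.png

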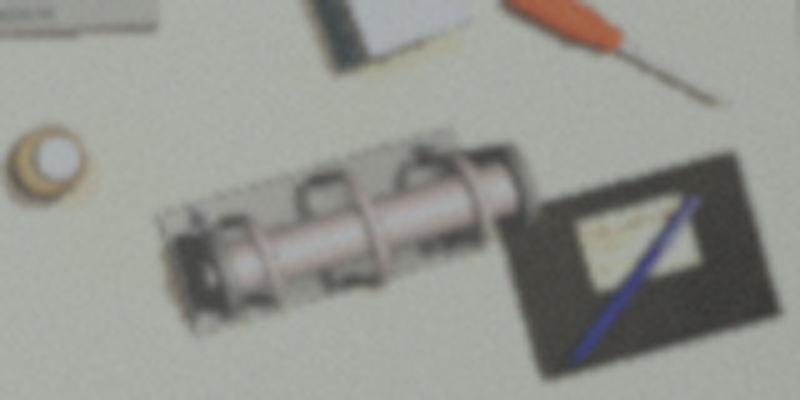

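View pics/s_a.png

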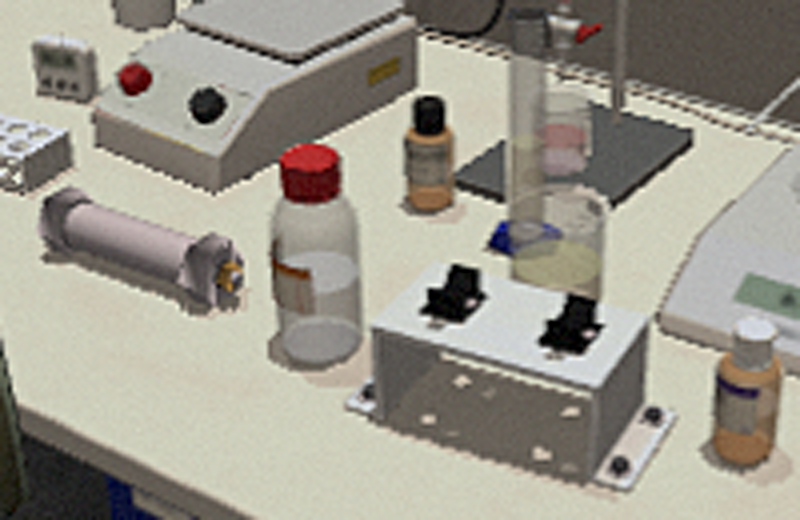

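View pics/s_b.png

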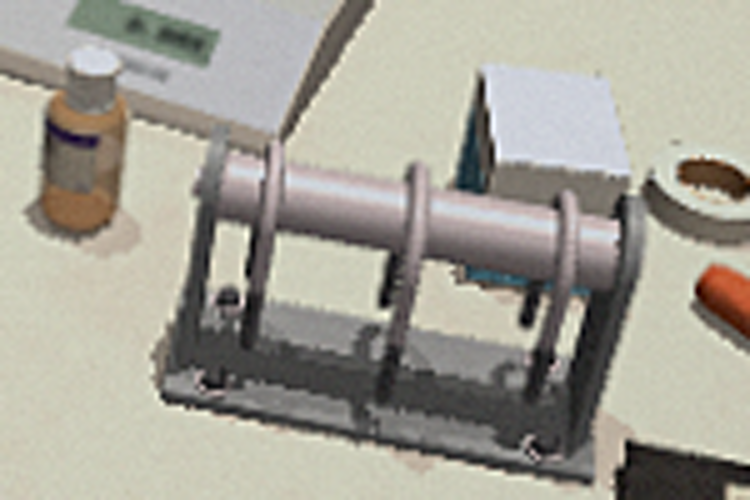

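```bash
python3 - <<'E'
from h import *
t=load("top",0);s=load("scene",0)
C=cloud(t);z=C[...,2]
m=((abs(z-.0745)<.006)&(abs(C[...,0]-.478)<.07)&(abs(C[...,1]+.014)<.11)).astype(np.uint8)
n,l,st,c=cv2.connectedComponentsWithStats(m);i=1+np.argmax(st[1:,4]);P=C[l==i]
print(len(P),cv2.minAreaRect((P[:,:2]*1000).astype(np.float32)))
hs=cv2.cvtColor(t["frame"],cv2.COLOR_RGB2GRAY)
# saddles
for d,nm in((t,"t"),(s,"s")):
    g=cv2.cvtColor(d["frame"],cv2.COLOR_RGB2GRAY);Cd=cloud(d)
    mm=((g<70)&(abs(Cd[...,0]-.478)<.05)&(abs(Cd[...,1]+.014)<.065)&(Cd[...,2]>.07)).astype(np.uint8)
    n,l,st,c=cv2.connectedComponentsWithStats(mm)
    for i in range(1,n):
        if st[i,4]>20:
            Q=Cd[l==i];print(nm,st[i,4],c[i],onplane(d,[c[i]],.083)[0].round(4),((np.nanmin(Q,0)+np.nanmax(Q,0))/2).round(4),Q[:,2].max().round(4))
h=np.array([(543,174),(552,240),(655,157),(667,224)])/4-.375+[110,160]
H=onplane(t,h,.078);print("holes",H.round(4),(H[0]+H[1])/2,(H[2]+H[3])/2,np.linalg.norm(H[0]-H[1]),np.linalg.norm(H[0]-H[2]))
# filter: cloud
m=((z>.012)&(abs(C[...,0]-.473)<.05)&(abs(C[...,1]-.325)<.12)).astype(np.uint8)
P=C[m>0];mu=P.mean(0);w,v=np.linalg.eigh(np.cov((P[:,:2]-mu[:2]).T));print("fil",mu,v[:,1],cv2.minAreaRect((P[:,:2]*1000).astype(np.float32)))
ax=v[:,1];nn=np.array([-ax[1],ax[0]])
for a in np.arange(-.1,.101,.01):
    q=P[abs((P[:,:2]-mu[:2])@ax-a)<.005]
    if len(q):
        e=(q[:,:2]-mu[:2])@nn;print(round(a,3),len(q),e.min().round(4),e.max().round(4),q[:,2].max().round(4),end=" | ")
# rail
print()
for d in(t,s):
    C=cloud(d);m=(C[...,2]>.1)&(C[...,2]<.135)&(abs(C[...,0]-.485)<.06)&(abs(C[...,1]+.34)<.12)
    P=C[m];mu=P.mean(0);w,v=np.linalg.eigh(np.cov((P[:,:2]-mu[:2]).T));print("rail",mu,v[:,1],len(P),cv2.minAreaRect((P[:,:2]*1000).astype(np.float32)))
    m=(C[...,2]>.06)&(C[...,2]<.135)&(abs(C[...,0]-.485)<.07)&(abs(C[...,1]+.34)<.13)
    P=C[m];ax=v[:,1]*np.sign(v[1,1]);nn=np.array([ax[1],-ax[0]])
    for a in np.arange(-.1,.101,.005):
        q=P[abs((P[:,:2]-mu[:2])@ax-a)<.0025]
        if len(q):
            e=(q[:,:2]-mu[:2])@nn;print(round(a,3),len(q),e.min().round(4),e.max().round(4),q[:,2].max().round(4))
E
```

```text
1399 ((476.88037109375, -14.797584533691406), (90.04458618164062, 159.89230346679688), 7.952910900115967)
t 35 [274.57142857 207.2       ] [ 0.4835 -0.0556  0.083 ] [ 0.484  -0.0554  0.0852] 0.0951
t 36 [246.55555556 211.72222222] [0.4714 0.0273 0.083 ] [0.4706 0.0274 0.0833] 0.0908
s 133 [233.30075188 203.39849624] [0.472 0.029 0.083] [0.4716 0.0294 0.0839] 0.0948
s 132 [262.58333333 211.06818182] [ 0.4835 -0.0541  0.083 ] [ 0.4827 -0.0548  0.0849] 0.095
holes [[ 0.4969  0.0307  0.078 ]
 [ 0.4479  0.0247  0.078 ]
 [ 0.5083 -0.0527  0.078 ]
 [ 0.4585 -0.0608  0.078 ]] [0.47239008 0.02768329 0.078     ] [ 0.48340315 -0.0567024   0.078     ] 0.0493779343993353 0.08413433815612131
fil [0.47278751 0.32127865 0.03699148] [-0.04962631  0.99876786] ((472.97705078125, 324.41021728515625), (50.93701934814453, 195.29713439941406), 2.876708507537842)
-0.09 22 -0.0085 0.0102 0.0347 | -0.08 58 -0.0248 0.0251 0.0517 | -0.07 54 -0.0254 0.0249 0.0511 | -0.06 46 -0.0258 0.0243 0.0491 | -0.05 37 -0.0172 0.0173 0.0422 | -0.04 41 -0.018 0.0165 0.0444 | -0.03 39 -0.0186 0.0188 0.0429 | -0.02 41 -0.019 0.
[... 2455 characters left out ...]
0.1166
-0.01 32 -0.0072 0.0139 0.1164
-0.005 35 -0.0076 0.0173 0.1157
0.0 53 -0.028 0.0149 0.1229
0.005 91 -0.0293 0.0362 0.1241
0.01 44 -0.0097 0.0326 0.1229
0.015 37 -0.0083 0.017 0.1174
0.02 31 -0.0069 0.0162 0.1165
0.025 32 -0.0057 0.015 0.1163
0.03 34 -0.0065 0.0183 0.115
0.035 30 -0.0057 0.0137 0.114
0.04 32 -0.0064 0.0215 0.1133
0.045 30 -0.0061 0.0153 0.1142
0.05 32 -0.0071 0.0119 0.1146
0.055 30 -0.0064 0.018 0.1143
0.06 32 -0.0156 0.0126 0.1151
0.065 72 -0.0204 0.0226 0.1223
0.07 57 -0.0192 0.0299 0.1216
0.075 34 -0.0085 0.0179 0.1139
0.08 32 -0.0078 0.0151 0.1147
0.085 32 -0.0093 0.0151 0.1145
0.09 65 -0.0185 0.0267 0.1263
0.095 72 -0.0168 0.0182 0.1264
0.1 12 0.0018 0.0138 0.1055
```

```bash
cat >> h.py <<'E'
def go(tcp,jawyaw_deg=None):
    o=observe();Rm=R.from_quat(o["tcp_rot"]).as_matrix();p=np.array(o["eef_pos"])
    s=Rm.T@(np.array(tcp)-p)
    cur=np.degrees(np.arctan2(Rm[1,2],Rm[0,2]));t=0
    if jawyaw_deg is not None:
        # positive turn about tool x (pointing down) -> yaw decreases
        t=-((jawyaw_deg-cur+90)%180-90)
    print("t",round(o["time"],2),"pos",p.round(4),"jawyaw",cur.round(2),"toolx",Rm[:,0].round(3),"F",np.round(o["ft_force"],1),"grip",round(o["grip_width"],3))
    print("shift mm",(s*1000).round(1),"turn",round(t,2))
E
python3 - <<'E'
from h import *
go([.4727,.3247,.20],2.84)
go([.4727,.3247,.005],2.84)
t=load("top",0)
for z,uv in((.0,(222,147)),(.195,(216,134)),(0,(247,180))):print(onplane(t,[uv],z))
E
```

```text
t 0.1 pos [0.2308 0.5258 0.2302] jawyaw 66.29 toolx [-0.001 -0.002 -1.   ] F [-0.3 -0.3  0.6] grip 1.002
shift mm [  30.3 -302.3  -86.8] turn 63.45
t 0.1 pos [0.2308 0.5258 0.2302] jawyaw 66.29 toolx [-0.001 -0.002 -1.   ] F [-0.3 -0.3  0.6] grip 1.002
shift mm [ 225.3 -302.4  -86.4] turn 63.45
[[0.67864612 0.10613189 0.        ]]
[[0.68215741 0.10304216 0.195     ]]
[[0.57178951 0.02763087 0.        ]]
```

```bash
python3 -m crank '[[[0.01,-0.04,-0.012,9,0],[0.02,-0.09,-0.026,18,0],[0.03,-0.14,-0.04,27,0],[0.04,-0.19,-0.054,36,0],[0.05,-0.24,-0.068,45,0],[0.06,-0.28,-0.08,54,0],[0.08,-0.3024,-0.0868,63.45,0],[0.1,-0.3024,-0.0868,63.45,0],[0.12,-0.3024,-0.0868,63.45,0],[0.12,-0.3024,-0.0868,63.45,0]]]'
python3 - <<'E'
from h import *
go([.4727,.3247,.005],2.84)
d=snap("top",1);crop(d,90,130,230,260,5,"pics/t1c.png")
d=snap("scene",1)
E
```

```text
time: 1.35
eef_pos: [0.4707, 0.3235, 0.1078]
tcp_rot: [-0.019, 0.709, 0.016, 0.705]
ft_force: [0.1, 0.2, -0.1]
grip_width: 0.996
t 1.35 pos [0.4707 0.3235 0.1078] jawyaw 2.82 toolx [-0.006 -0.004 -1.   ] F [ 0.1  0.2 -0.1] grip 0.996
shift mm [102.8   1.6   2.7] turn -0.02
```

View pics/scene1.png

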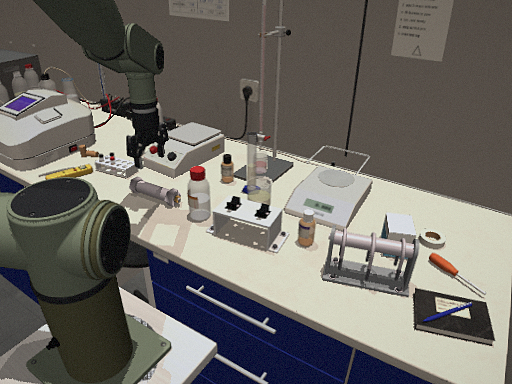

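```bash
python3 -m crank '[[[0.04,0.0016,0.0027,0,0],[0.075,0.0016,0.0027,0,0],[0.095,0.0016,0.0027,0,0],[0.102,0.0016,0.0027,0,0],[0.102,0.0016,0.0027,0,0],[0.102,0.0016,0.0027,0,0.5],[0.102,0.0016,0.0027,0,0.8],[0.102,0.0016,0.0027,0,1],[0.102,0.0016,0.0027,0,1],[0.102,0.0016,0.0027,0,1],[0.102,0.0016,0.0027,0,1]]]'
python3 - <<'E'
from h import *
go([.4775,-.0143,.23],8.0)
E
```

```text
time: 2.82
eef_pos: [0.4758, 0.3266, 0.0095]
tcp_rot: [-0.018, 0.707, 0.017, 0.707]
ft_force: [-1.3, -1.3, 5.4]
grip_width: 0.425
t 2.83 pos [0.4758 0.3266 0.0095] jawyaw 2.85 toolx [ 0.    -0.001 -1.   ] F [-1.3 -1.3  5.4] grip 0.425
shift mm [-220.1 -340.8  -15.3] turn -5.15
```

```bash
python3 -m crank '[[[-0.01,0,0,0,1],[-0.03,0,0,0,1],[-0.06,0,0,0,1],[-0.1,0,0,0,1],[-0.14,0,0,0,1],[-0.18,0,0,0,1],[-0.21,0,0,0,1],[-0.22,0,0,0,1],[-0.22,0,0,0,1],[-0.22,0,0,0,1]]]'
python3 - <<'E'
from h import *
go([.4775,-.0143,.23],8.0)
d=snap("top",2);crop(d,90,130,230,260,5,"pics/t2c.png")
d=snap("scene",2);crop(d,60,40,260,200,4,"pics/s2c.png")
E
```

```text
time: 4.08
eef_pos: [0.4745, 0.3262, 0.2274]
tcp_rot: [-0.019, 0.708, 0.017, 0.706]
ft_force: [0.6, -0.3, -5.7]
grip_width: 0.423
t 4.08 pos [0.4745 0.3262 0.2274] jawyaw 2.85 toolx [-0.004 -0.003 -1.   ] F [ 0.6 -0.3 -5.7] grip 0.423
shift mm [  -1.6 -340.3  -14. ] turn -5.15
```

View pics/s2c.png

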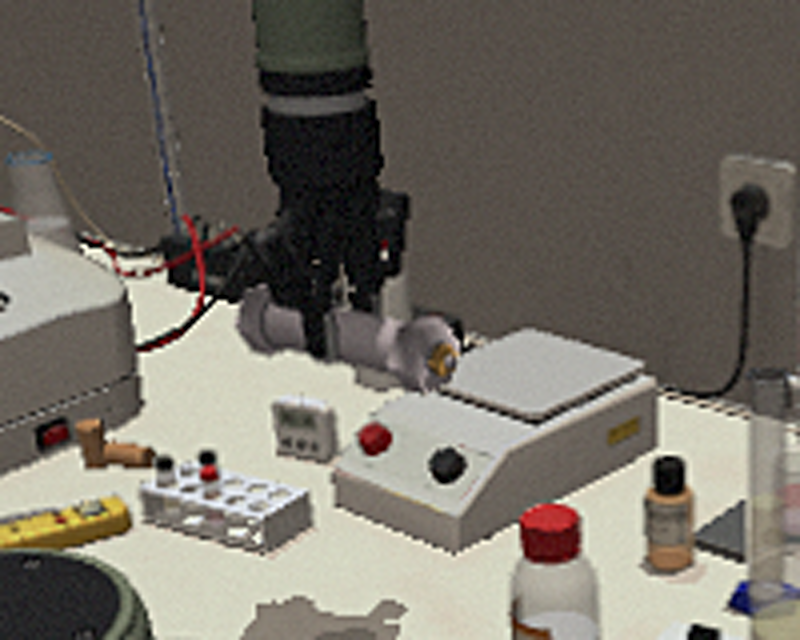

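View pics/t2c.png

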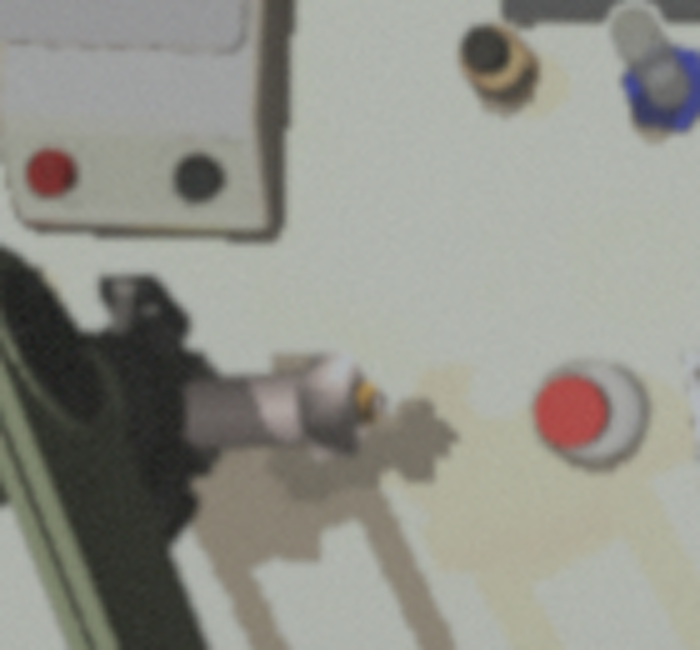

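```bash
python3 -m crank '[[[0,-0.02,0,0,1],[0,-0.05,-0.002,0,1],[0,-0.1,-0.004,-1,1],[0,-0.15,-0.006,-2,1],[0,-0.2,-0.008,-3,1],[0,-0.25,-0.01,-4,1],[0,-0.3,-0.012,-5,1],[0,-0.33,-0.014,-5.15,1],[0,-0.3403,-0.014,-5.15,1],[0,-0.3403,-0.014,-5.15,1],[0,-0.3403,-0.014,-5.15,1],[0,-0.3403,-0.014,-5.15,1]]]'
python3 - <<'E'
from h import *
go([.4775,-.0143,.09],8.0)
d=snap("top",3);crop(d,190,130,340,260,5,"pics/t3c.png")
d=snap("scene",3);crop(d,170,70,330,260,4,"pics/s3c.png")
E
```

```text
time: 5.68
eef_pos: [0.4775, -0.0133, 0.2282]
tcp_rot: [-0.051, 0.707, 0.049, 0.704]
ft_force: [-0.7, -0.1, -4.3]
grip_width: 0.424
t 5.67 pos [ 0.4775 -0.0133  0.2282] jawyaw 8.1 toolx [-0.004 -0.003 -1.   ] F [-0.7 -0.1 -4.3] grip 0.424
shift mm [138.2  -0.7   0.4] turn 0.1
```

View pics/s3c.png

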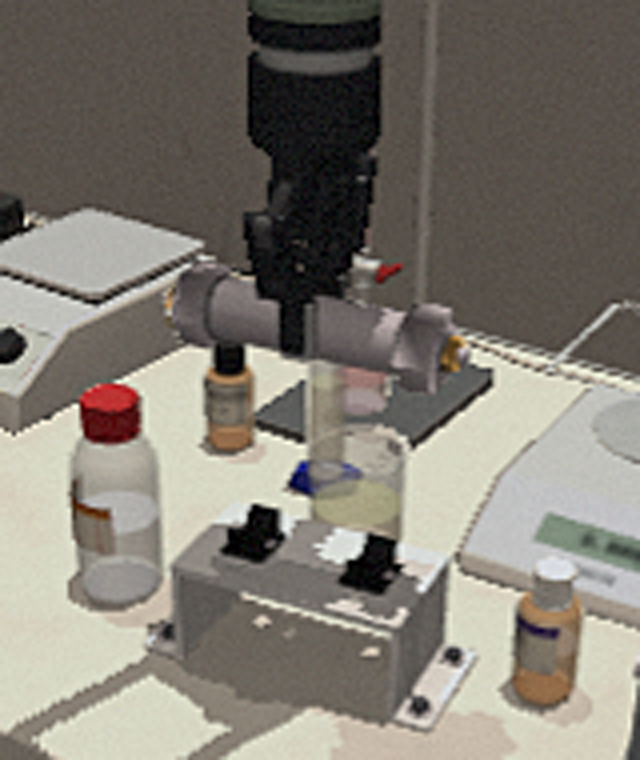

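View pics/t3c.png

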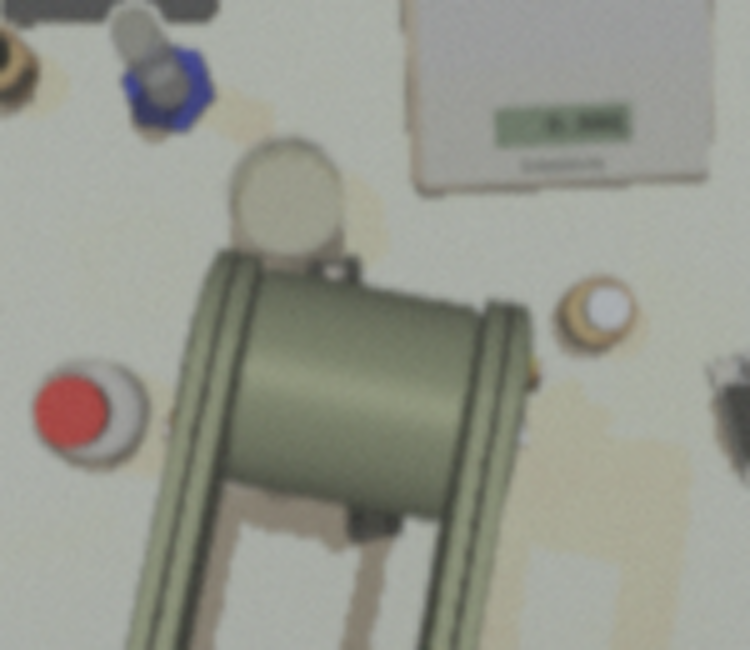

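```bash
cat >> h.py <<'E'
from scipy.optimize import least_squares
def filt_axis(d,c0,half=.058,fingers=.016,yaw=8.0,zr=None):
    C=cloud(d).reshape(-1,3);g=cv2.cvtColor(d["frame"],cv2.COLOR_RGB2GRAY).reshape(-1)
    a=np.array([-np.sin(np.radians(yaw)),np.cos(np.radians(yaw)),0]);c=np.array(c0)
    e=C-c;al=e@a;r=np.linalg.norm(e-np.outer(al,a),axis=1)
    m=(abs(al)<half)&(abs(al)>fingers)&(r<.03)&(g>75)&np.isfinite(r)
    if zr: m&=(C[:,2]>zr)
    P=C[m]
    def f(x):
        ax=np.array([x[2]-np.sin(np.radians(yaw)),np.cos(np.radians(yaw)),x[3]]);ax/=np.linalg.norm(ax)
        q=P-(c+[x[0],0,x[1]]);return np.linalg.norm(np.cross(q,ax),axis=1)-.019
    s=least_squares(f,[0,0,0,0],loss="soft_l1",f_scale=.002);x=s.x
    ax=np.array([x[2]-np.sin(np.radians(yaw)),np.cos(np.radians(yaw)),x[3]])
    print("n",len(P),"at y=c: ",(c+[x[0],0,x[1]]).round(4),"yaw",np.degrees(np.arctan2(-ax[0],ax[1])).round(2),"pitch",np.degrees(np.arctan(x[3]/np.hypot(ax[0],ax[1]))).round(2),"rms",np.sqrt(np.mean(s.fun**2)))
    return P
def alongends(d,c0,yaw=8.0):
    C=cloud(d).reshape(-1,3);a=np.array([-np.sin(np.radians(yaw)),np.cos(np.radians(yaw)),0]);e=C-np.array(c0);al=e@a;r=np.linalg.norm(e-np.outer(al,a),axis=1)
    for k in np.arange(-.11,.111,.005):
        m=(abs(al-k)<.0025)&(r<.035)
        if m.sum(): print(round(k,3),m.sum(),r[m].max().round(4),end=" | ")
    print()
E
python3 - <<'E'
from h import *
d=load("scene",3)
filt_axis(d,[.4775,-.0133,.245]);alongends(d,[.4775,-.0133,.245])
filt_axis(load("scene",0),[.4727,.3247,.023],fingers=0,yaw=2.84,zr=.01)
E
```

```text
n 427 at y=c:  [ 0.4786 -0.0133  0.2412] yaw 8.24 pitch 0.02 rms 0.0012661294722151506
-0.095 13 0.0077 | -0.09 27 0.0121 | -0.085 30 0.0242 | -0.08 97 0.0279 | -0.075 47 0.0288 | -0.07 50 0.0277 | -0.065 44 0.0285 | -0.06 24 0.0267 | -0.055 29 0.0216 | -0.05 35 0.0206 | -0.045 34 0.021 | -0.04 28 0.0214 | -0.035 35 0.0212 | -0.03 34 0.0219 | -0.025 30 0.0208 | -0.02 32 0.0208 | -0.015 34 0.0219 | -0.01 62 0.0336 | -0.005 64 0.0349 | 0.0 34 0.0349 | 0.005 37 0.0345 | 0.01 8 0.0319 | 0.015 6 0.0208 | 0.02 22 0.0222 | 0.025 26 0.0228 | 0.03 23 0.0212 | 0.035 24 0.0218 | 0.04 28 0.021 | 0.045 30 0.0211 | 0.05 29 0.0217 | 0.055 29 0.0211 | 0.06 34 0.0224 | 0.065 63 0.0279 | 0.07 43 0.0285 | 0.075 38 0.0295 | 0.08 39 0.0281 | 0.085 22 0.0287 | 0.09 1 0.0163 | 0.095 8 0.0112 | 0.1 4 0.0065 | 
n 321 at y=c:  [0.4738 0.3247 0.0226] yaw 3.08 pitch 0.11 rms 0.001596398453157806
```

```bash
python3 -m crank '[[[0.03,0,0,0,1],[0.06,0,-0.0007,0,1],[0.09,0,-0.0007,0,1],[0.11,0,-0.0007,0,1],[0.12,0,-0.0007,0,1],[0.126,0,-0.0007,0,1],[0.13,0,-0.0007,0,1],[0.133,0,-0.0007,0,1],[0.134,0,-0.0007,0,1],[0.134,0,-0.0007,0,1]]]'
python3 - <<'E'
from h import *
go([.4775,-.0143,.0935],8.0)
d=snap("scene",4);crop(d,190,130,320,260,5,"pics/s4c.png")
filt_axis(d,[.4775,-.0133,.106])
E
```

```text
time: 7.02
eef_pos: [0.4766, -0.014, 0.0945]
tcp_rot: [-0.051, 0.707, 0.049, 0.704]
ft_force: [-0.1, 0.4, -3.7]
grip_width: 0.423
t 7.03 pos [ 0.4766 -0.014   0.0945] jawyaw 8.08 toolx [-0.003 -0.003 -1.   ] F [-0.1  0.4 -3.7] grip 0.423
shift mm [ 1.  -0.4  0.9] turn 0.08
n 389 at y=c:  [ 0.4775 -0.0133  0.1071] yaw 8.49 pitch -0.02 rms 0.0017985440015316563
```

View pics/s4c.png

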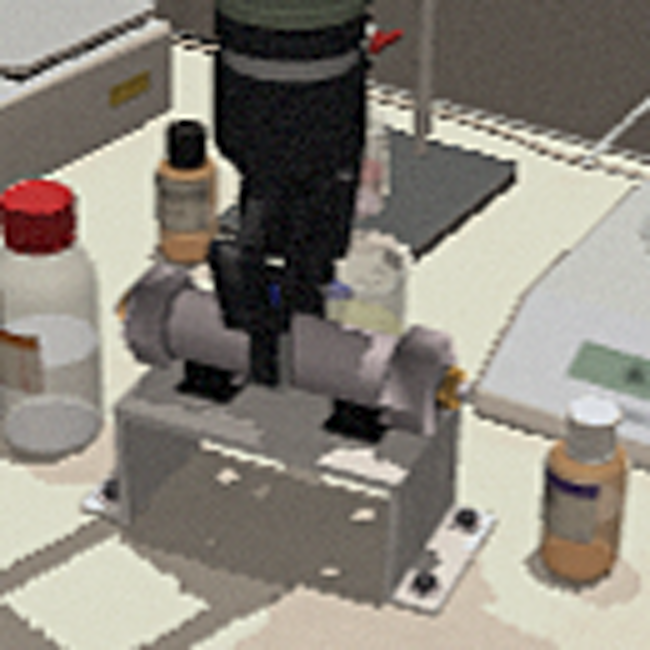

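```bash
python3 -m crank '[[[0.001,0,0,0,1],[0.0018,0,0,0,1],[0.0022,0,0,0,1],[0.0022,0,0,0,0.5],[0.0022,0,0,0,0.3],[0.0022,0,0,0,0],[0.0022,0,0,0,0],[0.0022,0,0,0,0],[0.002,0,0,0,0],[-0.02,0,0,0,0],[-0.05,0,0,0,0],[-0.1,0,0,0,0],[-0.13,0,0,0,0],[-0.14,0,0,0,0],[-0.14,0,0,0,0]]]'
python3 - <<'E'
from h import *
d=snap("scene",5);crop(d,190,130,320,260,5,"pics/s5c.png")
filt_axis(d,[.4775,-.0133,.106],fingers=0);alongends(d,[.4775,-.0143,.106])
# ubolts from initial views
print("ubolts")
for n in("top","scene"):
    d=load(n,0);C=cloud(d).reshape(-1,3);ax=np.array([-.2785,.9604]);nn=np.array([ax[1],-ax[0]])
    mu=np.array([.4838,-.3412]);al=(C[:,:2]-mu)@ax;e=(C[:,:2]-mu)@nn
    for a in(-.06,.003,.065):
        m=(abs(al-a)<.016)&((abs(e)>.0185)|(C[:,2]>.119))&(abs(e)<.045)&(C[:,2]>.07)&(C[:,2]<.13)
        P=C[m]; # fit plane al = k*e + c
        A=np.c_[e[m],np.ones(m.sum())];k,_,_,_=np.linalg.lstsq(A,al[m],rcond=None)
        print(n,a,m.sum(),"al0",k[1].round(4),"yawoff",np.degrees(np.arctan(k[0])).round(1),"e range",e[m].min().round(4),e[m].max().round(4))
E
```

```text
time: 8.95
eef_pos: [0.477, -0.0136, 0.2344]
tcp_rot: [-0.051, 0.706, 0.049, 0.704]
ft_force: [-0.3, 0.4, -0.1]
grip_width: 0.998
n 596 at y=c:  [ 0.4793 -0.0133  0.1053] yaw 7.95 pitch 0.1 rms 0.001569116989566835
-0.095 10 0.0065 | -0.09 22 0.0106 | -0.085 22 0.0245 | -0.08 89 0.0334 | -0.075 48 0.0346 | -0.07 48 0.0341 | -0.065 45 0.0344 | -0.06 28 0.0349 | -0.055 41 0.0345 | -0.05 48 0.033 | -0.045 40 0.0342 | -0.04 45 0.0329 | -0.035 37 0.0341 | -0.03 35 0.0331 | -0.025 31 0.0343 | -0.02 34 0.0348 | -0.015 42 0.0342 | -0.01 39 0.0347 | -0.005 38 0.0343 | 0.0 37 0.0349 | 0.005 38 0.0345 | 0.01 39 0.0344 | 0.015 38 0.0337 | 0.02 39 0.0346 | 0.025 36 0.0337 | 0.03 42 0.0339 | 0.035 47 0.0349 | 0.04 43 0.0343 | 0.045 38 0.0328 | 0.05 29 0.0337 | 0.055 37 0.0346 | 0.06 24 0.0332 | 0.065 66 0.0345 | 0.07 43 0.033 | 0.075 42 0.0347 | 0.08 40 0.0339 | 0.085 17 0.026 | 0.09 1 0.0091 | 0.095 6 0.011 | 0.1 3 0.0053 | 
ubolts
top -0.06 52 al0 -0.0612 yawoff 2.0 e range -0.0295 0.0278
top 0.003 70 al0 0.0004 yawoff 1.0 e range -0.0349 0.0363
top 0.065 52 al0 0.0645 yawoff 2.2 e range -0.0274 0.0287
scene -0.06 98 al0 -0.0599 yawoff 2.9 e range -0.0282 0.0205
scene 0.003 115 al0 0.0044 yawoff 2.9 e range -0.0368 0.0288
scene 0.065 80 al0 0.0664 yawoff 2.3 e range -0.0271 0.014
```

View pics/s5c.png

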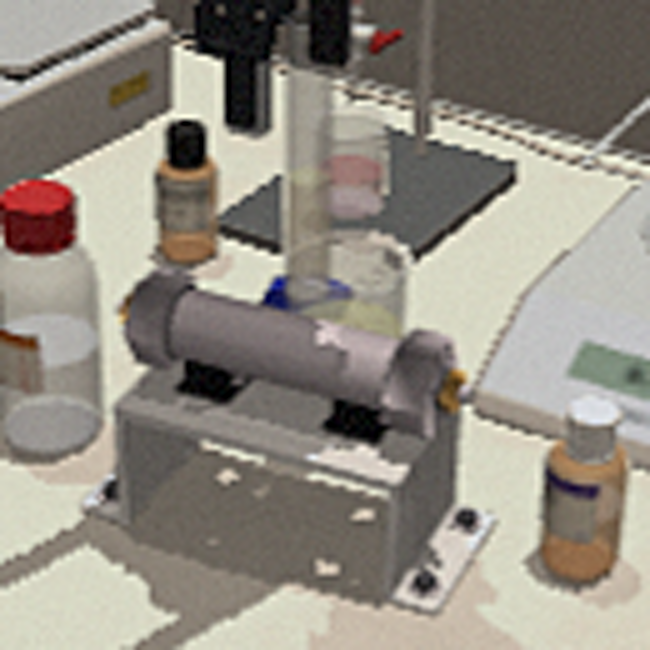

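```bash
python3 - <<'E'
from h import *
go([.4662,-.2783,.2],18.3)
E
```

```text
t 9.0 pos [ 0.4763 -0.0134  0.2333] jawyaw 8.08 toolx [-0.005 -0.002 -1.   ] F [-0.3  0.4  0. ] grip 0.995
shift mm [  34.  -260.8  -47.1] turn -10.22
```

```bash
python3 -m crank '[[[0,-0.03,-0.006,-1,0],[0,-0.08,-0.015,-3,0],[0,-0.13,-0.024,-5,0],[0,-0.18,-0.033,-7,0],[0.01,-0.22,-0.04,-9,0],[0.02,-0.25,-0.045,-10.2,0],[0.034,-0.2608,-0.0471,-10.2,0],[0.034,-0.2608,-0.0471,-10.2,0],[0.034,-0.2608,-0.0471,-10.2,0],[0.034,-0.2608,-0.0471,-10.2,0]]]'
python3 - <<'E'
from h import *
go([.4662,-.2783,.066],18.3)
d=snap("scene",6);crop(d,280,120,440,300,4,"pics/s6c.png")
d=snap("top",6)
E
```

```text
time: 10.25
eef_pos: [0.4667, -0.2774, 0.2006]
tcp_rot: [-0.114, 0.7, 0.112, 0.696]
ft_force: [0.8, -1.6, 0.2]
grip_width: 0.997
t 10.25 pos [ 0.4667 -0.2774  0.2006] jawyaw 18.37 toolx [-0.004 -0.003 -1.   ] F [ 0.8 -1.6  0.2] grip 0.997
shift mm [ 1.347e+02 -5.000e-01 -1.000e-01] turn 0.07
```

View pics/s6c.png

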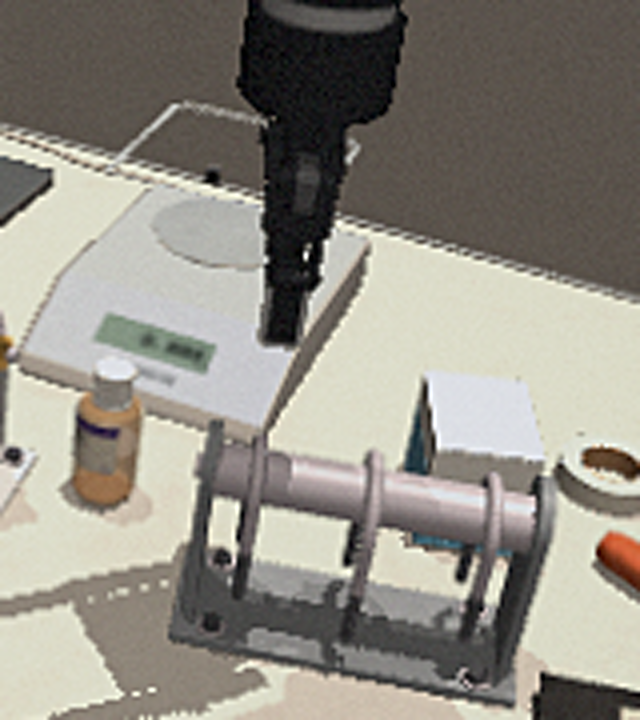

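View pics/top6.png

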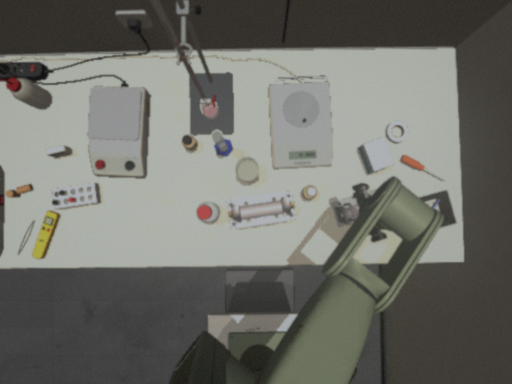

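```bash
python3 -m crank '[[[0.04,0,0,0,0],[0.08,0,0,0,0],[0.11,0,0,0,0],[0.127,0,0,0,0],[0.134,-0.0005,0,0,0],[0.134,-0.0005,0,0,0],[0.134,-0.0005,0,0,0]]]'
python3 - <<'E'
from h import *
go([.4662,-.2783,.066],18.3)
d=snap("scene",7);crop(d,280,120,440,300,4,"pics/s7c.png")
E
```

```text
time: 11.22
eef_pos: [0.4673, -0.2795, 0.0681]
tcp_rot: [-0.114, 0.699, 0.111, 0.697]
ft_force: [-0.7, 0.2, 0.4]
grip_width: 0.998
t 11.22 pos [ 0.4673 -0.2795  0.0681] jawyaw 18.35 toolx [-0.002 -0.005 -1.   ] F [-0.7  0.2  0.4] grip 0.998
shift mm [ 2.1  1.5 -0.7] turn 0.05
```

View pics/s7c.png

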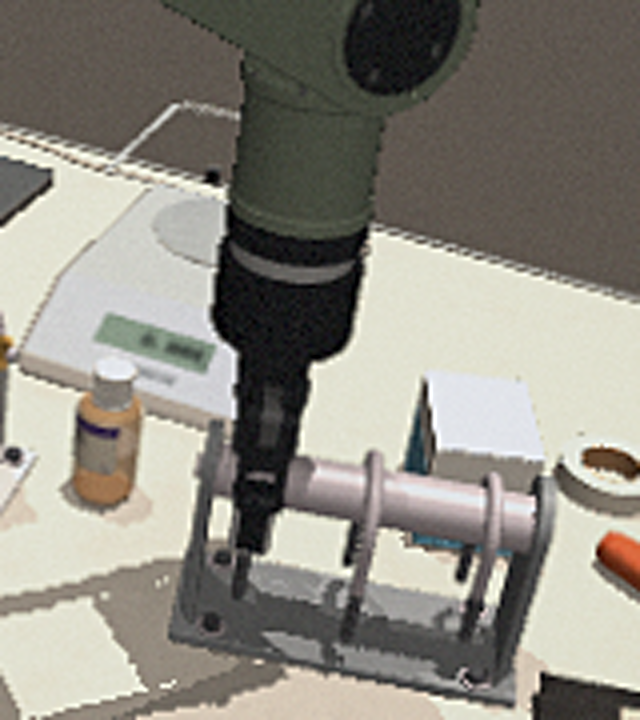

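```bash
python3 -m crank '[[[0.001,0.0015,0,0,0.1],[0.001,0.0015,0,0,0.2],[0.001,0.0015,0,0,0.4],[0.001,0.0015,0,0,0.6],[0.001,0.0015,0,0,1],[0.001,0.0015,0,0,1],[0.001,0.0015,0,0,1],[0.001,0.0015,0,0,1],[-0.005,0.0015,0,0,1],[-0.015,0.0015,0,0,1],[-0.03,0.0015,0,0,1],[-0.05,0.0015,0,0,1],[-0.08,0.0015,0,0,1],[-0.11,0.0015,0,0,1],[-0.13,0.0015,0,0,1],[-0.14,0.0015,0,0,1],[-0.14,0.0015,0,0,1]]]'
python3 - <<'E'
from h import *
go([.4717,.0273,.2],8)
d=snap("scene",8);crop(d,280,60,440,260,4,"pics/s8c.png")
E
```

```text
time: 13.4
eef_pos: [0.4674, -0.2775, 0.209]
tcp_rot: [-0.115, 0.699, 0.111, 0.698]
ft_force: [0.3, -0.1, -1.8]
grip_width: 0.661
t 13.4 pos [ 0.4674 -0.2775  0.209 ] jawyaw 18.36 toolx [-0.001 -0.006 -1.   ] F [ 0.3 -0.1 -1.8] grip 0.661
shift mm [  7.2 288.  100.1] turn 10.36
```

View pics/s8c.png

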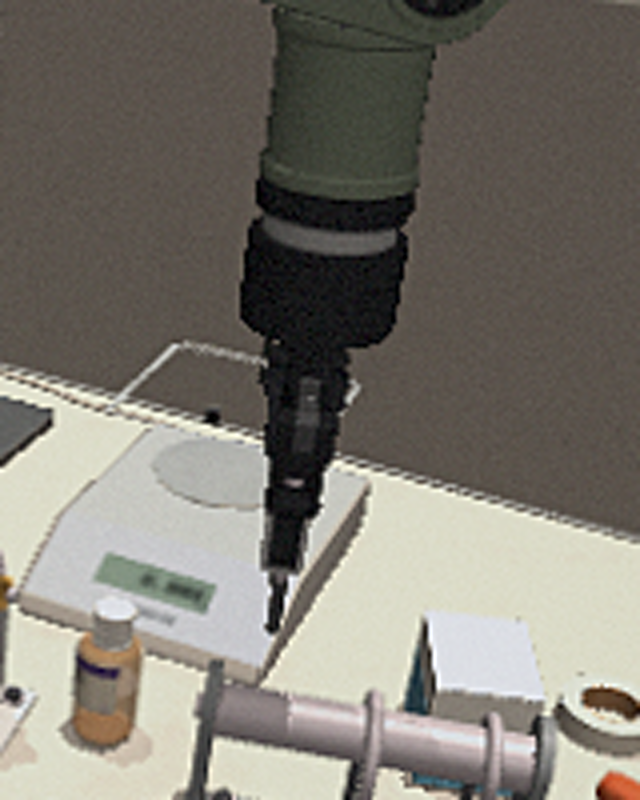

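```bash
python3 -m crank '[[[0,0.02,0.007,1,1],[0,0.06,0.02,2,1],[0,0.11,0.038,4,1],[0,0.16,0.056,6,1],[0,0.21,0.073,8,1],[0,0.25,0.087,9,1],[0,0.275,0.096,10.36,1],[0.005,0.288,0.1,10.36,1],[0.015,0.288,0.1,10.36,1],[0.015,0.288,0.1,10.36,1],[0.015,0.288,0.1,10.36,1],[0.015,0.288,0.1,10.36,1]]]'
python3 - <<'E'
from h import *
go([.4717,.0273,.078],8)
d=snap("scene",9);crop(d,180,70,310,260,4,"pics/s9c.png")
d=snap("top",9);crop(d,200,140,320,260,5,"pics/t9c.png")
E
```

```text
time: 14.95
eef_pos: [0.4713, 0.0269, 0.1917]
tcp_rot: [-0.051, 0.706, 0.047, 0.705]
ft_force: [-0.7, 0.1, -1.0]
grip_width: 0.656
t 14.95 pos [0.4713 0.0269 0.1917] jawyaw 7.92 toolx [-0.002 -0.005 -1.   ] F [-0.7  0.1 -1. ] grip 0.656
shift mm [113.7   0.9   0.7] turn -0.08
```

View pics/s9c.png

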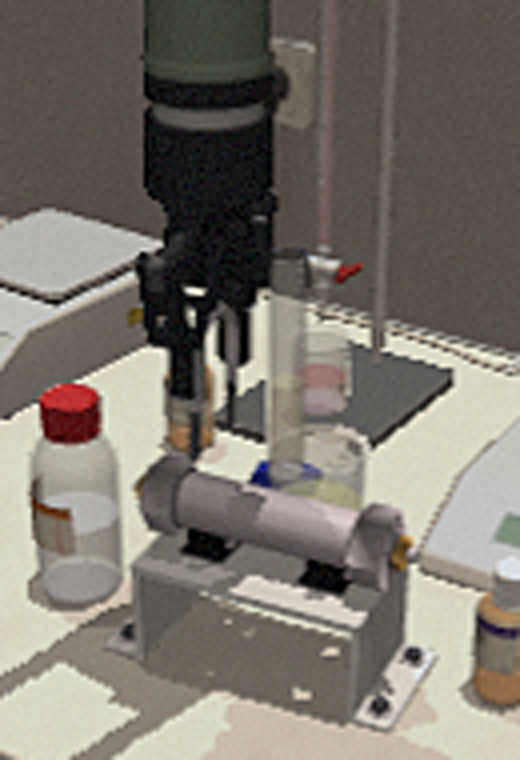

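View pics/t9c.png

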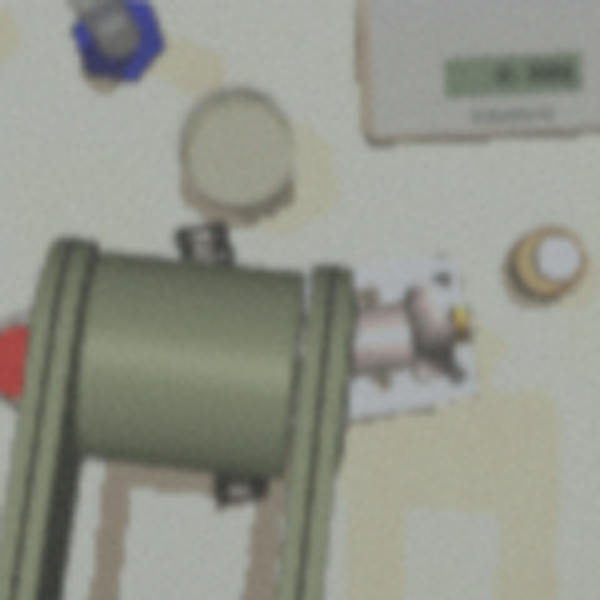

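```bash
cat >> h.py <<'E'
def legs(d,c,yaw,zlo,zhi,tol=.012,dz=.01):
    C=cloud(d).reshape(-1,3);ux=np.array([np.cos(np.radians(yaw)),np.sin(np.radians(yaw))]);uy=np.array([-ux[1],ux[0]])
    e=(C[:,:2]-np.array(c)[:2]);ex=e@ux;ey=e@uy
    vx=np.array(d["position"])[:2]-np.array(c)[:2];vx/=np.linalg.norm(vx)
    for sg in(-1,1):
        m=(abs(ex-sg*.025)<tol)&(abs(ey)<tol)&(C[:,2]>zlo)&(C[:,2]<zhi)
        for z in np.arange(zlo,zhi,dz):
            k=m&(C[:,2]>=z)&(C[:,2]<z+dz)
            if k.sum()>2: 
                X,Y=np.median(ex[k]),np.median(ey[k])
                print("leg",sg,"z",round(z,3),k.sum(),"ex %.1f ey %.1f ey range %.1f %.1f"%(X*1000,Y*1000,ey[k].min()*1e3,ey[k].max()*1e3))
    print("viewdir in U frame",vx@ux,vx@uy)
E
python3 - <<'E'
from h import *
d=load("scene",9)
legs(d,[.4717,.0273],8,.14,.25)
E
```

```text
leg -1 z 0.15 7 ex -26.5 ey -2.1 ey range -4.0 1.2
leg -1 z 0.16 9 ex -28.7 ey -2.6 ey range -5.3 0.2
leg -1 z 0.17 12 ex -28.1 ey -2.3 ey range -5.3 1.1
leg -1 z 0.18 6 ex -26.9 ey -2.3 ey range -3.5 0.2
leg -1 z 0.19 14 ex -32.7 ey -1.7 ey range -6.4 9.9
leg -1 z 0.2 16 ex -34.2 ey -7.3 ey range -10.4 3.6
leg -1 z 0.21 12 ex -33.8 ey -8.5 ey range -10.4 3.3
leg -1 z 0.22 13 ex -34.1 ey -8.9 ey range -10.4 3.5
leg -1 z 0.23 9 ex -34.2 ey -9.6 ey range -12.0 -5.4
leg -1 z 0.24 11 ex -33.5 ey -10.0 ey range -11.6 -4.5
leg 1 z 0.15 7 ex 22.3 ey -2.6 ey range -4.2 1.2
leg 1 z 0.16 9 ex 20.8 ey -2.7 ey range -4.6 0.6
leg 1 z 0.17 10 ex 22.0 ey -2.3 ey range -4.4 1.9
leg 1 z 0.18 10 ex 23.2 ey -1.9 ey range -4.0 0.9
leg 1 z 0.19 18 ex 24.1 ey -2.7 ey range -9.7 9.5
leg 1 z 0.2 32 ex 27.6 ey -3.1 ey range -11.4 10.4
leg 1 z 0.21 33 ex 28.9 ey -3.2 ey range -10.6 10.3
leg 1 z 0.22 28 ex 27.9 ey -3.7 ey range -9.8 11.5
leg 1 z 0.23 37 ex 30.1 ey -3.7 ey range -11.8 8.0
leg 1 z 0.24 31 ex 32.1 ey -1.2 ey range -11.8 9.4
viewdir in U frame -0.8875547581832695 -0.4607022370536506
```

```bash
python3 - <<'E'
from h import *
d=load("scene",0);crop(d,208,188,288,236,10,"pics/s0z.png")
t=load("top",0);crop(t,222,185,302,235,10,"pics/t0z.png")
C=cloud(d)
m=((abs(C[...,2]-.0745)<.006)&(abs(C[...,0]-.478)<.07)&(abs(C[...,1]+.014)<.11)).astype(np.uint8)
m=cv2.morphologyEx(m,cv2.MORPH_OPEN,np.ones((3,3)))
n,l,st,c=cv2.connectedComponentsWithStats(m);i=1+np.argmax(st[1:,4]);P=C[l==i]
print(len(P),cv2.minAreaRect((P[:,:2]*1000).astype(np.float32)),np.median(P[:,2]))
E
```

```text
1044 ((478.457763671875, -12.789108276367188), (94.6095962524414, 159.9707489013672), 7.775755882263184) 0.07432042184873933
```

View pics/s0z.png

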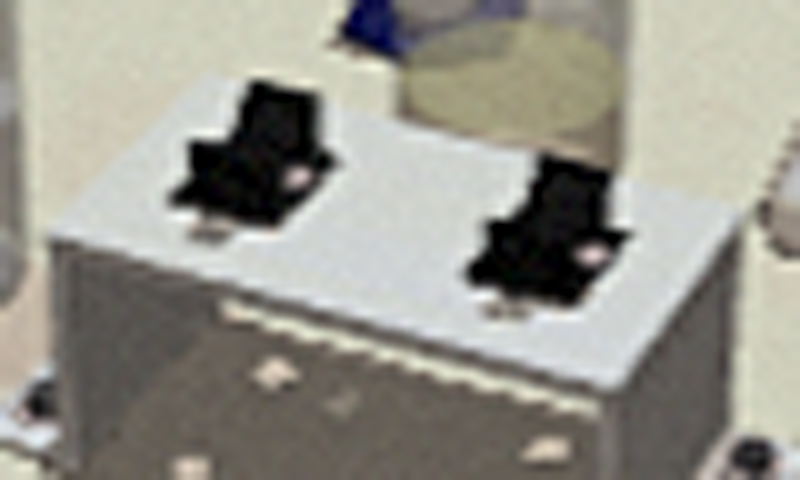

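View pics/t0z.png

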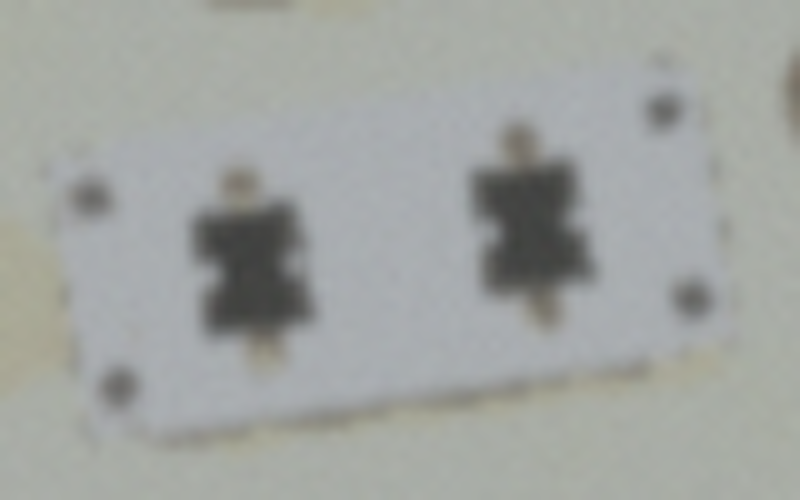

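```bash
python3 - <<'E'
from h import *
d=load("scene",0);t=load("top",0)
h=np.array([(209,228),(506,308)])/10-.45+[208,188]
H=onplane(d,h,.075);print(H.round(4))
u=np.array([np.cos(np.radians(8)),np.sin(np.radians(8)),0]);print("saddles",(H+.025*u).round(4))
h=np.array([(240,185),(264,348),(520,140),(542,308)])/10-.45+[222,185]
H=onplane(t,h,.075);print(H.round(4),(H[0]+H[1])/2,(H[2]+H[3])/2)
H=onplane(t,[[222+9-.45,185+19.7-.45],[222+11.9-.45,185+38.5-.45],[222+66.3-.45,185+11-.45],[222+69.2-.45,185+29.8-.45]],.004);print("bolts mid",H.mean(0))
E
```

```text
[[ 0.4476  0.0273  0.075 ]
 [ 0.4593 -0.0561  0.075 ]]
saddles [[ 0.4724  0.0308  0.075 ]
 [ 0.4841 -0.0526  0.075 ]]
[[ 0.4972  0.0303  0.075 ]
 [ 0.4486  0.0238  0.075 ]
 [ 0.5094 -0.0533  0.075 ]
 [ 0.4593 -0.059   0.075 ]] [0.47289315 0.0270416  0.075     ] [ 0.4843278  -0.05615739  0.075     ]
bolts mid [ 0.47814526 -0.01441189  0.004     ]
```

```bash
python3 -m crank '[[[0,0.0015,0.0005,0,1],[0.005,0.0025,0.0008,0,1],[0.015,0.0025,0.0008,0,1],[0.025,0.0025,0.0008,0,1],[0.035,0.0025,0.0008,0,1],[0.045,0.0025,0.0008,0,1],[0.05,0.0025,0.0008,0,1],[0.05,0.0025,0.0008,0,1]]]'
python3 - <<'E'
from h import *
go([.4717,.0273,.078],8)
d=snap("scene",10);crop(d,200,150,290,240,8,"pics/s10c.png")
legs(d,[.4719,.0290],8,.095,.14)
E
```

```text
time: 16.05
eef_pos: [0.4715, 0.0295, 0.1414]
tcp_rot: [-0.051, 0.706, 0.047, 0.705]
ft_force: [0.3, 0.3, -1.0]
grip_width: 0.652
t 16.05 pos [0.4715 0.0295 0.1414] jawyaw 7.94 toolx [-0.002 -0.005 -1.   ] F [ 0.3  0.3 -1. ] grip 0.652
shift mm [63.4 -1.9  0. ] turn -0.06
leg -1 z 0.095 18 ex -17.1 ey -3.3 ey range -11.8 11.7
leg -1 z 0.105 33 ex -17.8 ey -1.6 ey range -11.2 11.9
leg -1 z 0.115 21 ex -15.4 ey -2.1 ey range -10.1 3.1
leg -1 z 0.125 9 ex -27.8 ey 0.3 ey range -2.9 2.9
leg -1 z 0.135 6 ex -28.8 ey -1.1 ey range -3.3 2.3
leg 1 z 0.115 9 ex 21.8 ey -0.4 ey range -2.7 3.0
leg 1 z 0.125 11 ex 21.4 ey -0.6 ey range -3.4 2.2
leg 1 z 0.135 5 ex 21.3 ey -1.1 ey range -3.4 2.3
viewdir in U frame -0.8868723471208434 -0.46201454513074186
```

View pics/s10c.png

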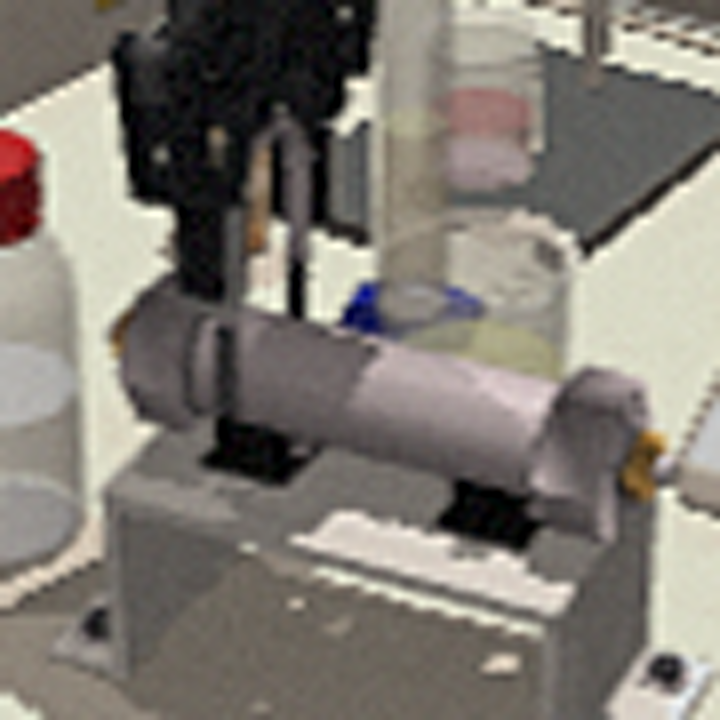

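```bash
python3 -m crank '[[[0.008,0,0.0005,0,1],[0.016,0,0.0005,0,1],[0.022,0,0.0005,0,1],[0.026,0,0.0005,0,1],[0.028,0,0.0005,0,1],[0.028,0,0.0005,0,1]]]'
python3 - <<'E'
from h import *
go([.4717,.0273,.078],8)
d=snap("scene",11);crop(d,205,165,265,225,12,"pics/s11c.png")
legs(d,[.4719,.0290],8,.075,.14)
for z in(.075,.09,.11,.13):print(z,(proj(d,[.4476,.0273,z])[0]-[205,165])*12+5.5,(proj(d,[.4476,.0260,z])[0]-[205,165])*12+5.5)
E
```

```text
time: 16.85
eef_pos: [0.4721, 0.0294, 0.1136]
tcp_rot: [-0.051, 0.706, 0.047, 0.705]
ft_force: [-0.6, -0.2, -0.3]
grip_width: 0.65
t 16.85 pos [0.4721 0.0294 0.1136] jawyaw 7.95 toolx [-0.002 -0.005 -1.   ] F [-0.6 -0.2 -0.3] grip 0.65
shift mm [35.7 -1.9 -0.6] turn -0.05
leg -1 z 0.075 29 ex -19.1 ey -2.6 ey range -11.8 11.6
leg -1 z 0.085 29 ex -18.2 ey -2.8 ey range -10.7 10.0
leg -1 z 0.095 22 ex -18.9 ey -2.8 ey range -10.9 9.2
leg -1 z 0.105 26 ex -18.1 ey -3.9 ey range -10.7 10.8
leg -1 z 0.115 15 ex -32.7 ey -4.6 ey range -10.2 7.4
leg -1 z 0.125 13 ex -34.7 ey -7.0 ey range -9.2 4.0
leg -1 z 0.135 7 ex -34.1 ey -9.0 ey range -9.8 -4.6
leg 1 z 0.115 23 ex 28.9 ey -1.9 ey range -8.8 11.3
leg 1 z 0.125 24 ex 28.2 ey -2.8 ey range -9.2 10.1
leg 1 z 0.135 14 ex 26.3 ey -1.7 ey range -9.1 9.3
viewdir in U frame -0.8868723471208434 -0.46201454513074186
0.075 [286.74932552 549.78458787] [291.6508991  551.62414875]
0.09 [285.52749806 491.04467169] [290.46560227 492.86297062]
0.11 [283.8850201  411.30375966] [288.87247079 413.09206507]
0.13 [282.22757835 329.90415289] [287.26511225 331.66050762]
```

View pics/s11c.png

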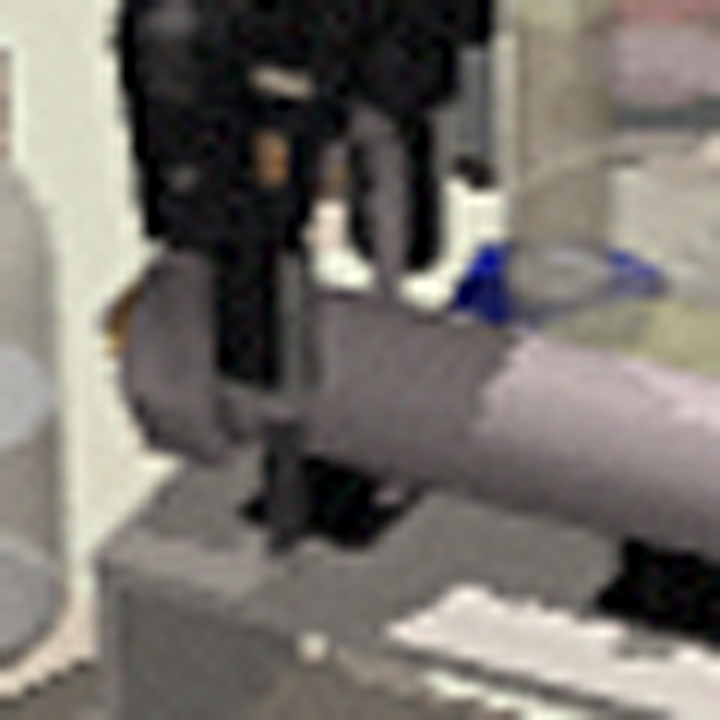

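```bash
python3 -m crank '[[[0.004,0,0,0,1],[0.008,0,0,0,1],[0.012,0,0,0,1],[0.015,0,0,0,1],[0.015,0,0,0,1]]]'
python3 - <<'E'
from h import *
go([.4717,.0273,.0775],8)
d=snap("scene",12);crop(d,205,165,265,225,12,"pics/s12c.png")
E
```

```text
time: 17.52
eef_pos: [0.472, 0.0293, 0.0985]
tcp_rot: [-0.051, 0.706, 0.047, 0.705]
ft_force: [-1.0, -0.3, -0.9]
grip_width: 0.654
t 17.52 pos [0.472  0.0293 0.0985] jawyaw 7.95 toolx [-0.002 -0.005 -1.   ] F [-1.  -0.3 -0.9] grip 0.654
shift mm [21.  -1.9 -0.6] turn -0.05
```

View pics/s12c.png

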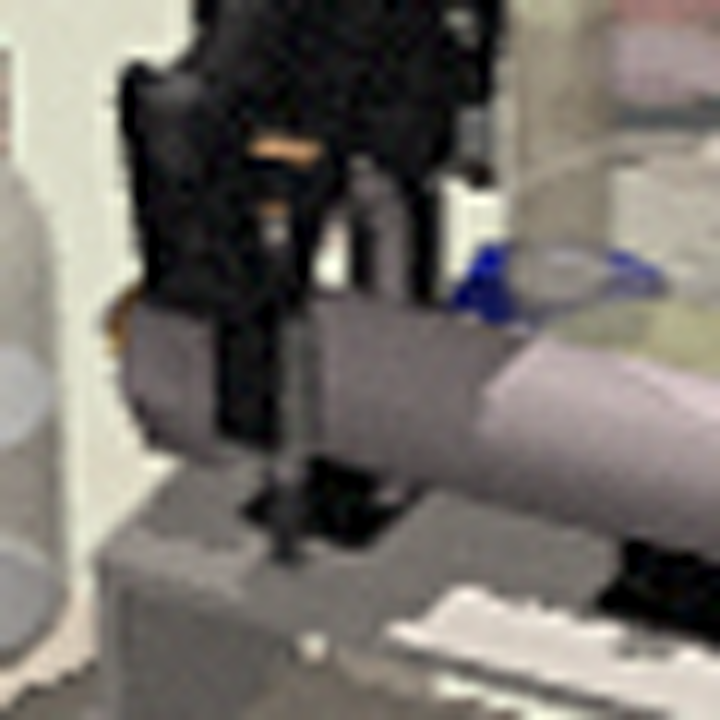

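```bash
python3 -m crank '[[[0.004,0,0,0,1],[0.008,0,0,0,1],[0.012,0,0,0,1],[0.015,0,0,0,1],[0.017,0,0,0,1],[0.018,0,0,0,1],[0.018,0,0,0,1]]]'
python3 - <<'E'
from h import *
go([.4717,.0273,.0775],8)
d=snap("scene",13);crop(d,205,155,275,225,10,"pics/s13c.png")
E
```

```text
time: 18.45
eef_pos: [0.4721, 0.0292, 0.0807]
tcp_rot: [-0.051, 0.706, 0.047, 0.705]
ft_force: [1.5, -0.6, -1.4]
grip_width: 0.657
t 18.45 pos [0.4721 0.0292 0.0807] jawyaw 7.95 toolx [-0.002 -0.005 -1.   ] F [ 1.5 -0.6 -1.4] grip 0.657
shift mm [ 3.2 -1.9 -0.6] turn -0.05
```

View pics/s13c.png

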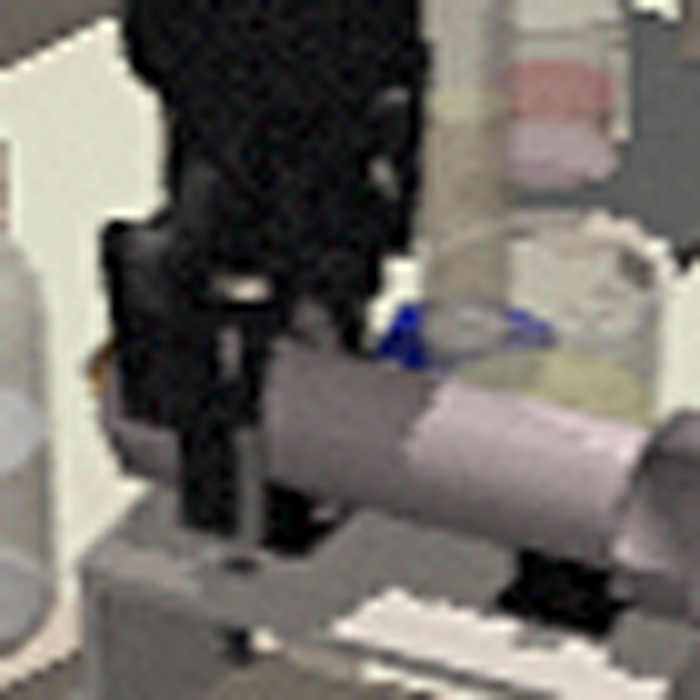

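```bash
python3 -m crank '[[[0.0015,0,0,0,1],[0.0025,0,0,0,1],[0.003,0,0,0,1],[0.003,0,0,0,1]]]'
```

```text
time: 19.0
eef_pos: [0.4722, 0.0292, 0.0779]
tcp_rot: [-0.051, 0.706, 0.047, 0.705]
ft_force: [0.4, -0.8, 0.6]
grip_width: 0.66
```

```bash
python3 -m crank '[[[0,0,0,0,0.3],[0,0,0,0,0.15],[0,0,0,0,0],[0,0,0,0,0],[0,0,0,0,0],[0,0,0,0,0],[-0.02,0,0,0,0],[-0.05,0,0,0,0],[-0.09,0,0,0,0],[-0.12,0,0,0,0],[-0.125,0,0,0,0],[-0.125,0,0,0,0]]]'
python3 - <<'E'
from h import *
d=snap("scene",14);crop(d,195,145,315,245,6,"pics/s14c.png")
go([.4999,-.3995,.2],18.2)
go([.4999,-.3995,.066],18.2)
E
```

```text
time: 20.5
eef_pos: [0.472, 0.0299, 0.2023]
tcp_rot: [-0.051, 0.706, 0.047, 0.704]
ft_force: [-0.5, 0.1, 0.6]
grip_width: 0.996
t 20.55 pos [0.4715 0.0299 0.2015] jawyaw 7.95 toolx [-0.004 -0.005 -1.   ] F [-0.4 -0.3 -0. ] grip 0.998
shift mm [   3.3 -429.2  -31.2] turn -10.25
t 20.55 pos [0.4715 0.0299 0.2015] jawyaw 7.95 toolx [-0.004 -0.005 -1.   ] F [-0.4 -0.3 -0. ] grip 0.998
shift mm [ 137.3 -428.7  -30.5] turn -10.25
```

View pics/s14c.png

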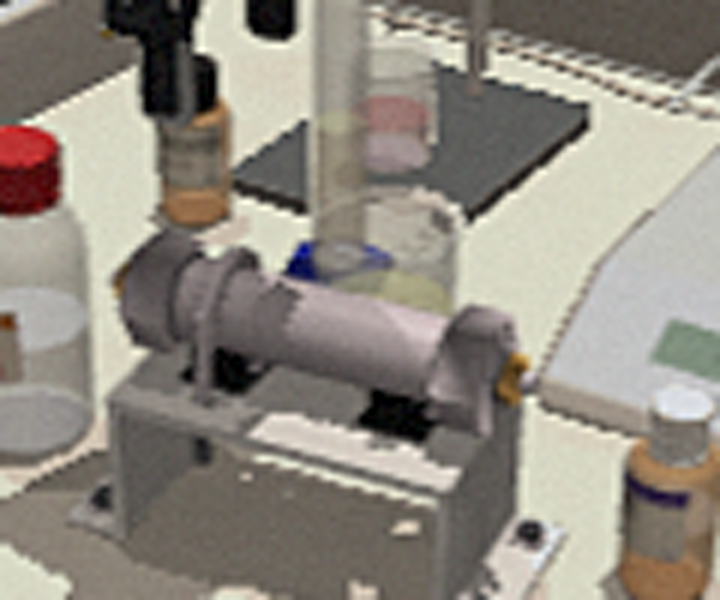

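```bash
python3 -m crank '[[[0,-0.03,-0.002,-1,0],[0,-0.08,-0.006,-2,0],[0,-0.13,-0.01,-4,0],[0,-0.18,-0.014,-5,0],[0,-0.23,-0.018,-6,0],[0,-0.28,-0.022,-7,0],[0,-0.33,-0.025,-8,0],[0,-0.38,-0.028,-9,0],[0,-0.415,-0.03,-10,0],[0.003,-0.43,-0.0312,-10.4,0],[0.003,-0.43,-0.0312,-10.4,0],[0.003,-0.43,-0.0312,-10.4,0],[0.003,-0.43,-0.0312,-10.4,0]]]'
python3 - <<'E'
from h import *
go([.5000,-.4002,.0665],18.4)
t=snap("top",15)
C=cloud(t).reshape(-1,3)
# check left U on filter
e=C[:,:2]-[.4717,.0273];ux=np.array([.9903,.1392]);uy=np.array([-.1392,.9903])
m=(abs(e@ux)<.01)&(abs(e@uy)<.012)&(C[:,2]>.1285)&(C[:,2]<.14);print("top crown",m.sum(),(e[m]@uy).mean(),C[m,2].max())
m=(abs(e@uy)<.012)&(abs(e@ux)>.0215)&(abs(e@ux)<.035)&(C[:,2]>.085)
print("shoulders",m.sum(),(e[m]@uy).mean(),(e[m]@ux).min(),(e[m]@ux).max())
d=snap("scene",15);crop(d,280,120,440,300,4,"pics/s15c.png")
E
```

```text
time: 22.18
eef_pos: [0.5002, -0.3988, 0.2004]
tcp_rot: [-0.114, 0.7, 0.112, 0.696]
ft_force: [-0.1, 0.2, -0.6]
grip_width: 1.004
t 22.18 pos [ 0.5002 -0.3988  0.2004] jawyaw 18.43 toolx [-0.004 -0.004 -1.   ] F [-0.1  0.2 -0.6] grip 1.004
shift mm [ 1.339e+02 -9.000e-01  1.000e-01] turn 0.03
top crown 16 -0.000754907666622738 0.1340431224573302
shoulders 14 -0.0008963268275132172 -0.02792669084701615 0.028105008291199194
```

View pics/s15c.png

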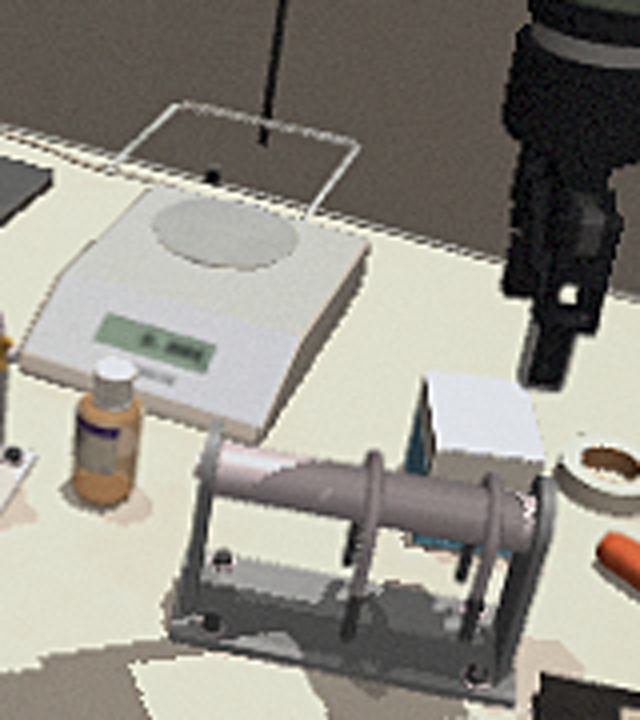

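```bash
python3 -m crank '[[[0.04,0,0,0,0],[0.08,0,0,0,0],[0.11,0,0,0,0],[0.127,0,0,0,0],[0.1335,0,0,0,0],[0.1335,0,0,0,0],[0.1335,0,0,0,0]]]'
python3 - <<'E'
from h import *
go([.5000,-.4002,.0665],18.4)
d=snap("scene",16);crop(d,320,150,450,290,5,"pics/s16c.png")
E
```

```text
time: 23.15
eef_pos: [0.5007, -0.4008, 0.0689]
tcp_rot: [-0.116, 0.699, 0.111, 0.697]
ft_force: [0.1, -0.3, -1.0]
grip_width: 1.0
t 23.15 pos [ 0.5007 -0.4008  0.0689] jawyaw 18.42 toolx [-0.002 -0.007 -1.   ] F [ 0.1 -0.3 -1. ] grip 1.0
shift mm [ 2.4  0.8 -0.4] turn 0.02
```

View pics/s16c.png

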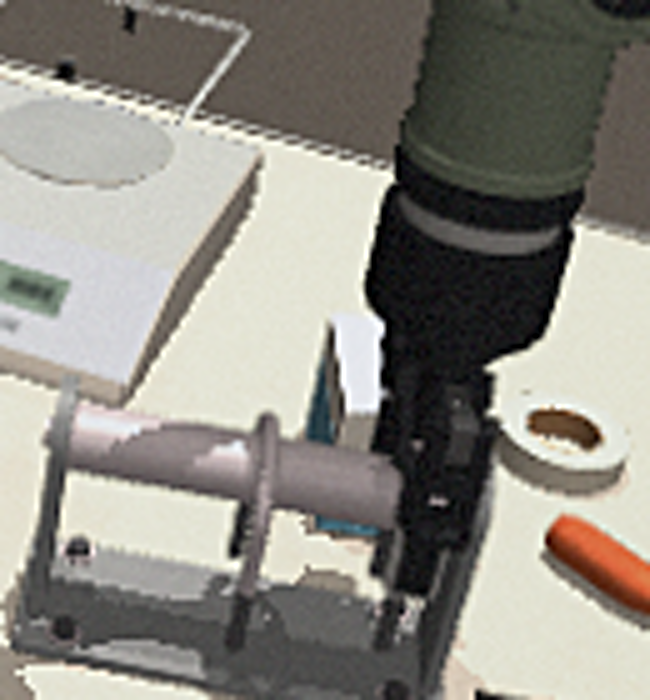

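Finger (400,575) stands outside the near leg (390,610). Close and lift.

```bash
python3 -m crank '[[[0.002,0.001,0,0,0.1],[0.002,0.001,0,0,0.2],[0.002,0.001,0,0,0.4],[0.002,0.001,0,0,0.6],[0.002,0.001,0,0,1],[0.002,0.001,0,0,1],[0.002,0.001,0,0,1],[0.002,0.001,0,0,1],[-0.005,0.001,0,0,1],[-0.015,0.001,0,0,1],[-0.03,0.001,0,0,1],[-0.05,0.001,0,0,1],[-0.08,0.001,0,0,1],[-0.11,0.001,0,0,1],[-0.13,0.001,0,0,1],[-0.14,0.001,0,0,1],[-0.14,0.001,0,0,1]]]'
python3 - <<'E'
from h import *
go([.4833,-.0545,.195],8)
d=snap("scene",17);crop(d,320,70,450,270,4,"pics/s17c.png")
E
```

```text
time: 25.32
eef_pos: [0.5008, -0.399, 0.2095]
tcp_rot: [-0.116, 0.699, 0.111, 0.697]
ft_force: [-0.4, -0.4, -1.5]
grip_width: 0.652
t 25.32 pos [ 0.5008 -0.399   0.2095] jawyaw 18.42 toolx [-0.001 -0.008 -1.   ] F [-0.4 -0.4 -1.5] grip 0.652
shift mm [ 11.9 332.5  92.3] turn 10.42
```

View pics/s17c.png

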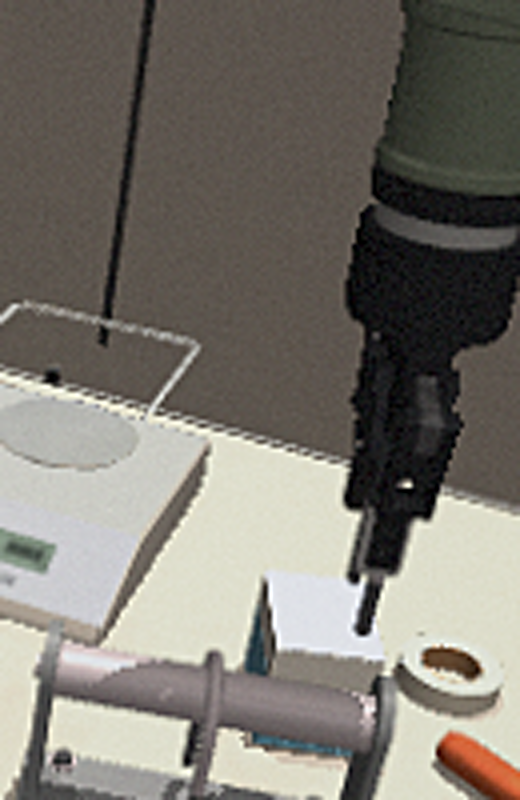

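```bash
python3 -m crank '[[[0,0.02,0.005,1,1],[0,0.06,0.016,2,1],[0,0.11,0.03,4,1],[0,0.16,0.045,6,1],[0,0.21,0.058,8,1],[0,0.26,0.072,9,1],[0,0.3,0.083,10,1],[0,0.32,0.09,10.42,1],[0.005,0.3325,0.0923,10.42,1],[0.012,0.3325,0.0923,10.42,1],[0.012,0.3325,0.0923,10.42,1],[0.012,0.3325,0.0923,10.42,1]]]'
python3 - <<'E'
from h import *
go([.4837,-.0545,.078],8)
d=snap("scene",18);crop(d,200,80,320,240,5,"pics/s18c.png")
legs(d,[.4837,-.0541],8,.14,.20)
E
```

```text
time: 26.88
eef_pos: [0.4828, -0.0549, 0.1939]
tcp_rot: [-0.051, 0.707, 0.047, 0.704]
ft_force: [-0.4, -0.2, -0.8]
grip_width: 0.653
t 26.88 pos [ 0.4828 -0.0549  0.1939] jawyaw 7.92 toolx [-0.003 -0.006 -1.   ] F [-0.4 -0.2 -0.8] grip 0.653
shift mm [115.9   0.9   1.4] turn -0.08
leg -1 z 0.15 3 ex -27.3 ey -2.6 ey range -3.1 0.2
leg -1 z 0.16 11 ex -27.9 ey -2.7 ey range -5.3 -0.2
leg -1 z 0.17 12 ex -27.4 ey -2.7 ey range -4.6 0.3
leg -1 z 0.18 12 ex -27.8 ey -2.5 ey range -5.3 0.6
leg -1 z 0.19 8 ex -30.4 ey -3.1 ey range -6.3 1.1
leg 1 z 0.16 11 ex 21.8 ey -2.8 ey range -5.8 0.5
leg 1 z 0.17 11 ex 21.4 ey -2.4 ey range -5.5 0.4
leg 1 z 0.18 14 ex 22.8 ey -2.7 ey range -5.6 2.0
leg 1 z 0.19 15 ex 22.4 ey -3.8 ey range -6.0 10.0
viewdir in U frame -0.9250600427020902 -0.37982090173660427
```

View pics/s18c.png

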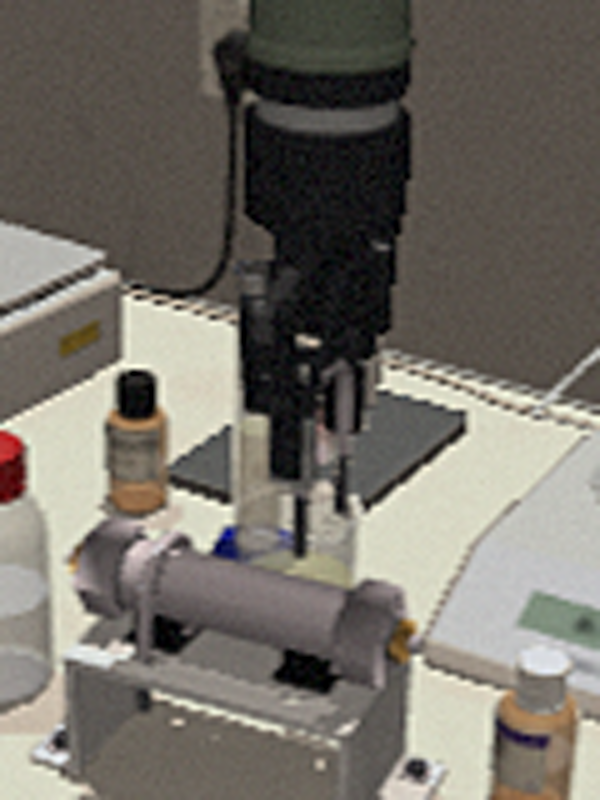

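```bash
python3 -m crank '[[[0,0.0015,0.0002,0,1],[0.005,0.0021,0.0003,0,1],[0.015,0.0021,0.0003,0,1],[0.025,0.0021,0.0003,0,1],[0.035,0.0021,0.0003,0,1],[0.045,0.0021,0.0003,0,1],[0.058,0.0021,0.0003,0,1],[0.068,0.0021,0.0003,0,1],[0.076,0.0021,0.0003,0,1],[0.077,0.0021,0.0003,0,1],[0.077,0.0021,0.0003,0,1]]]'
python3 - <<'E'
from h import *
go([.4833,-.0545,.078],8)
d=snap("scene",19);crop(d,230,165,290,225,12,"pics/s19c.png")
for z in(.075,.09,.11):print(z,(proj(d,[.4593,-.0561,z])[0]-[230,165])*12+5.5)
E
```

```text
time: 28.3
eef_pos: [0.483, -0.0533, 0.1174]
tcp_rot: [-0.051, 0.706, 0.047, 0.705]
ft_force: [-0.7, -1.0, -1.1]
grip_width: 0.655
t 28.3 pos [ 0.483  -0.0533  0.1174] jawyaw 7.92 toolx [-0.002 -0.007 -1.   ] F [-0.7 -1.  -1.1] grip 0.655
shift mm [39.4 -1.   0.2] turn -0.08
0.075 [343.41762674 645.79835564]
0.09 [344.97656095 586.03673341]
0.11 [347.09327926 504.85061271]
```

View pics/s19c.png

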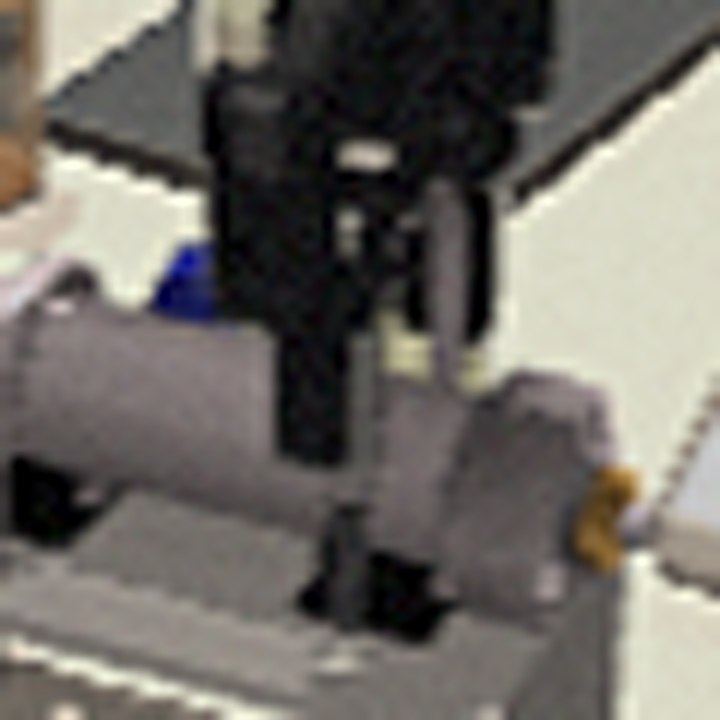

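```bash
python3 -m crank '[[[0.002,0.0003,0,0,1],[0.005,0.0003,0,0,1],[0.009,0.0003,0,0,1],[0.013,0.0003,0,0,1],[0.016,0.0003,0,0,1],[0.016,0.0003,0,0,1]]]'
python3 - <<'E'
from h import *
d=snap("scene",20);crop(d,230,165,290,225,12,"pics/s20c.png")
E
```

```text
time: 29.1
eef_pos: [0.4828, -0.0531, 0.1012]
tcp_rot: [-0.051, 0.706, 0.047, 0.704]
ft_force: [-0.2, -0.1, -0.6]
grip_width: 0.659
```

View pics/s20c.png

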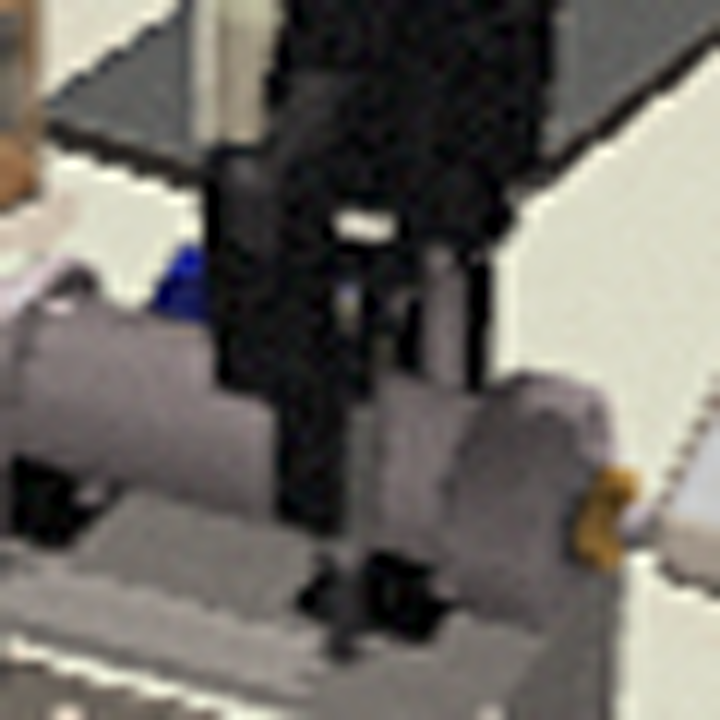

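Leg entered the hole (tip hidden at (345,650)) with no force. Go on down to contact.

```bash
python3 -m crank '[[[0.004,0,0,0,1],[0.008,0,0,0,1],[0.012,0,0,0,1],[0.016,0,0,0,1],[0.019,0,0,0,1],[0.021,0,0,0,1],[0.0225,0,0,0,1],[0.0225,0,0,0,1]]]'
python3 - <<'E'
from h import *
d=snap("scene",21);crop(d,220,155,300,235,9,"pics/s21c.png")
E
```

```text
time: 30.15
eef_pos: [0.4829, -0.0533, 0.0788]
tcp_rot: [-0.051, 0.706, 0.047, 0.704]
ft_force: [0.0, 0.4, -2.3]
grip_width: 0.653
```

View pics/s21c.png

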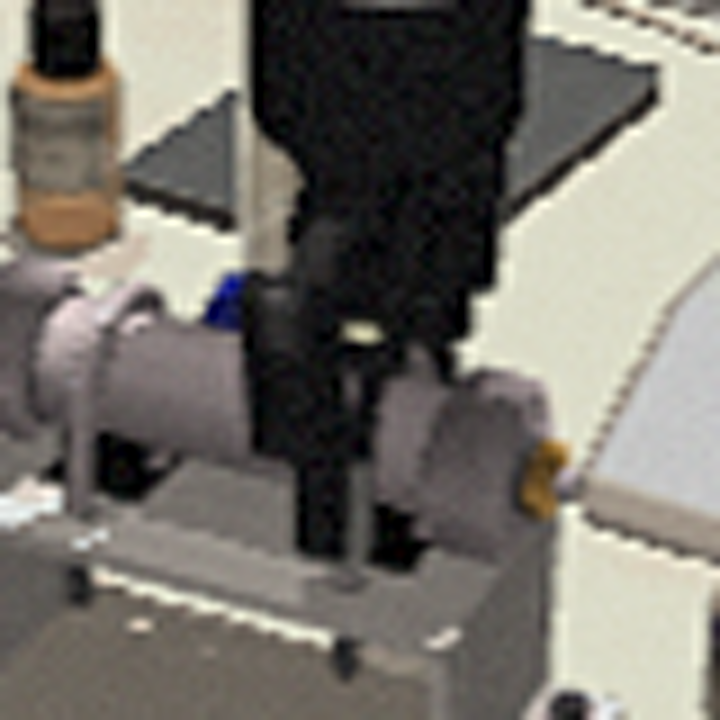

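```bash
python3 -m crank '[[[0.001,0,0,0,1],[0.0015,0,0,0,1],[0.0015,0,0,0,1],[0.0015,0,0,0,0.3],[0.0015,0,0,0,0.15],[0.0015,0,0,0,0],[0.0015,0,0,0,0],[0.0015,0,0,0,0],[0.0015,0,0,0,0],[-0.02,0,0,0,0],[-0.05,0,0,0,0],[-0.09,0,0,0,0],[-0.12,0,0,0,0],[-0.16,0,0,0,0],[-0.18,0,0,0,0],[-0.18,0,0,0,0]]]'
python3 - <<'E'
from h import *
d=snap("scene",22);crop(d,195,135,325,245,6,"pics/s22c.png")
go([.35,.35,.26])
E
```

```text
time: 32.2
eef_pos: [0.4846, -0.0525, 0.2609]
tcp_rot: [-0.052, 0.705, 0.046, 0.706]
ft_force: [0.9, 0.5, 0.2]
grip_width: 0.996
t 32.25 pos [ 0.4835 -0.0522  0.2592] jawyaw 7.93 toolx [-0.001 -0.007 -1.   ] F [-0.8  0.3  0.8] grip 0.999
shift mm [ -3.5 416.7 -76.8] turn 0
```

View pics/s22c.png

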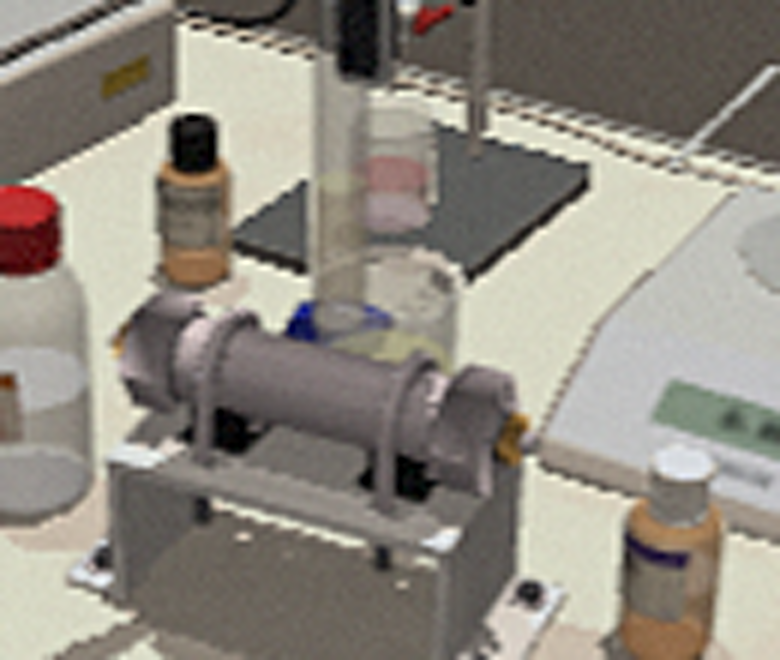

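Both U-bolts look home. I'll move the arm clear so the top view can confirm it.

```bash
python3 -m crank '[[[0,0.03,-0.006,0,0],[0,0.08,-0.015,0,0],[0,0.13,-0.024,0,0],[0,0.18,-0.033,0,0],[0,0.23,-0.042,0,0],[0,0.28,-0.05,0,0],[0,0.31,-0.055,0,0],[0,0.32,-0.06,0,0],[0,0.32,-0.06,0,0]]]'
python3 - <<'E'
from h import *
t=snap("top",23);s=snap("scene",23);t0=load("top",0)
crop(t,190,150,420,250,3,"pics/t23c.png")
ux=np.array([.9903,.1392]);uy=np.array([-.1392,.9903])
for n,d in(("top",t),("scene",s)):
    C=cloud(d).reshape(-1,3)
    for c in([.4717,.0273],[.4833,-.0559]):
        e=C[:,:2]-c
        m=(abs(e@ux)<.01)&(abs(e@uy)<.012)&(C[:,2]>.1285)&(C[:,2]<.145)
        m2=(abs(e@uy)<.012)&(abs(e@ux)>.0215)&(abs(e@ux)<.035)&(C[:,2]>.085)
        print(n,"crown ey",(e[m]@uy).mean(),"zmax",C[m,2].max(),"| legs ey",(e[m2]@uy).mean(),"ex",(e[m2]@ux).min(),(e[m2]@ux).max())
filt_axis(s,[.4775,-.0133,.106],fingers=0,half=.03)
a=cv2.absdiff(t["frame"],t0["frame"]).max(2)
C=cloud(t)
P=C[155:187,232:262].reshape(-1,3)
for nm,(p,q,lo,hi) in dict(rail=((325,180),(410,230),.1,.13),big=((190,195),(225,225),.12,.17),small=((300,180),(322,202),.08,.11),beaker=((232,155),(262,187),.03,.1),cyl=((205,125),(235,160),.01,.21)).items():
    r=[]
    for d in(t0,t):
        Q=cloud(d)[p[1]:q[1],p[0]:q[0]].reshape(-1,3);Q=Q[(Q[:,2]>lo)&(Q[:,2]<hi)];r.append(np.median(Q,0).round(4))
    print(nm,*r)
go([0,0,0])
E
```

```text
time: 33.38
eef_pos: [0.3792, 0.2562, 0.2559]
tcp_rot: [-0.052, 0.707, 0.046, 0.704]
ft_force: [0.6, -0.6, 0.3]
grip_width: 1.001
top crown ey -0.000506404141372162 zmax 0.13501145113126833 | legs ey -0.0008853848205222243 ex -0.028050811922355586 0.028002866229967206
top crown ey -0.0007163420330012361 zmax 0.13423715194337515 | legs ey -0.000522559265087939 ex -0.0287611000278277 0.027318195176458296
scene crown ey 0.0006489589773190443 zmax 0.13317774833282753 | legs ey 0.0002733858103801309 ex -0.02865369982620794 -0.022040463625799825
scene crown ey 2.6908589235831867e-05 zmax 0.13256865765129106 | legs ey 0.0005304121575517654 ex -0.02982292743153746 0.02592692577945453
n 307 at y=c:  [ 0.4789 -0.0133  0.1052] yaw 7.63 pitch 0.16 rms 0.0013825869433102015
rail [ 0.4846 -0.3401  0.1132] [ 0.4848 -0.3401  0.1122]
big [0.4723 0.1431 0.1497] [0.4724 0.1423 0.1494]
small [ 0.5266 -0.163   0.0946] [ 0.5265 -0.1627  0.0948]
beaker [0.6021 0.0256 0.0453] [0.6021 0.0257 0.045 ]
cyl [0.6892 0.1025 0.0735] [0.6886 0.103  0.0792]
t 33.48 pos [0.3801 0.2555 0.2565] jawyaw 7.87 toolx [-0.002 -0.008 -1.   ] F [ 0.  -0.1 -0.2] grip 0.998
shift mm [ 259.2 -199.1 -410.8] turn 0
```

View pics/t23c.png

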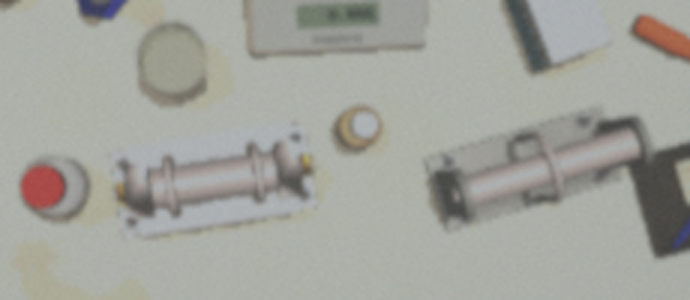

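```bash
python3 -c "
from station import close_job;print(close_job())"
```

```text
the job is handed in; nothing more can be done
None
```

I laid the filter in both V-saddles and lowered one fitting U-bolt over it at each saddle, with the legs through the holes. I handed the job in at about 33.5 s with the arm well clear. It reported no verdict.

- **Filter:** In the last views its axis is about 105 mm up, within about 1 mm across and level. Its yaw measured 7.6° against the bracket's 8°.
- **U-bolts:** Both bends are on the filter, with the bar's upper side at 133–135 mm, so the bend centres are at about 129–131 mm. Both are within about 1 mm of their saddles. I saw the near leg of each below the plate, but the far legs were hidden from the camera.
- **Wide U-bolt and glassware:** The wide U-bolt still hangs in the middle of the rail. The bottles and beaker moved by less than 1 mm by depth. The cylinder's plan position agreed to under 1 mm. Its median height read 6 mm differently; I take that as noise on the clear glass.
- **Disagreement between the cameras:** They placed the bracket about 1.7 mm apart in y. I lined up each U-bolt against the holes as seen in the scene camera alone, and both went in without noticeable force.

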